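# Sort ridge tiles: damp over the drying bar, dry into the lidded box

### The arm

A 6-joint arm with a two-finger parallel gripper is mounted at the origin on the work surface. World frame = base frame: x ahead of the robot, y to its left, z up, the work surface at z = 0. Lengths are in m, angles in rad, forces in N, time in s.
With the tool pointing down it reaches from about 0.35 to 0.975 m from the base axis. Payload 17.4 kg.
Tool frame: the origin (TCP) lies midway between the tips of the shut fingers; the grasp point (between the pads) lies 19 mm behind it; z points along the fingers, y is the line along which they close (so a half turn about z gives the same grasp; the last joint's range is limited). The gripper opens to 85 mm and grips with 20 to 120 N. Pads are 22 mm wide; open, the fingers measure 114 mm over their backs; the gripper's body (76 mm by 85 mm) begins 54 mm behind the grasp point. The pads swing forward as they close: fully open they stand 13 mm farther back than shut.
Start: joints at [1.23, 0.116, 1.442, -0, 1.584, -0.038], TCP at [0.201, 0.644, 0.202] pointing down, gripper open.
Joint ranges: [-2.83, 2.83], [-0.83, 2.19], [0.07, 2.5], [-1.14, 4.28], [0.01, 3], [-2.97, 2.97]. Speed limits (rad/s): [1.89, 1.89, 2.22, 3.14, 3.14, 3.14].

### API

Orientations are given as a unit quaternion [w, x, y, z].
In Python, from station import r gives the robot as it stands.
- The arm moves only by the tool apply_moves, never from a script. Its argument "deltas" is one flat list of numbers, 6 for each row, row after row: the shift along the tool's x, y, z in cm, then the turn, a rotation vector about the tool's x, y, z in rad. A call has exactly 5 rows; each row is the pose to reach, as a shift and turn from the pose commanded when the call began, along the tool's axes at that moment; what a row does not reach only later rows make up. A row lasts 1/12 s, in which the tool goes at most 41.7 mm and 7.16 degrees, less where a joint would pass 70% of its speed; a pose out of reach is approached as far as the arm can. A call with a gripper value outside its range is refused whole. "hand" is the opening, from 0 (shut) to 1 (fully open), set as the call begins (left out, the last holds). The fingers move at their own pace and stop on an object; "grip_force" is the grip in N (left out, the last holds). Time passes only in rows, so rows that repeat a pose let the fingers close, or fill a call up. It gives the time, the measured TCP pose, the force, the opening and the grip force at its end, in the units of the state.
- r.observe(): the state, without advancing time (a new reading comes with each control period).
- r.read_camera(name): name is "scene" or "top"; returns a dict with "frame" (420x560x3 uint8, red, green, blue), "fx", "fy", "cx", "cy" (pixels), "k1" (the pictures are not rectified: a ray, as slopes to the right and down, at radius r is drawn at 1 + k1 r^2 times it, then the intrinsics apply), "extrinsics" (4x4, takes a point from camera to world coordinates). Camera axes: x right, y down, z forward; pixel columns grow to the right and rows downward; lengths in m; the calibration is good to about 2 mm. A picture is of the moment at which its call begins. There is no depth.
- r.close_job(): hands the job in; it is judged then, once.
Trained networks look in a picture, given as the dict that the camera call returned (one of the last four; its "shot" number tells which), for a name from the list of things; names that differ only in an ending like _2 or _b are one class to them, and where a whole thing is asked for, a point or a joint stands for the part that bears it (a point fixed in the world has none). Each returns a list of dicts, best first, with "score" (0 to 1); they miss things now and then, are a little off and sometimes report something else, mostly with a low value. They report only what shows in the picture. A call takes as long as a camera call. They do not tell look-alikes from the thing itself.
- r.find_in(picture, query): "location" ([x, y, z] in m, in world coordinates, good to about 4 mm: the middle of the surface that is visible of it).
- r.masks_of(picture, query): "pixels" (420x560 bool, what is visible of it).
The state is a dict: "t": time; "joint_pos": joint angles; "joint_velocities": joint speeds; "joint_efforts": joint torques, N m; "tcp_pos": TCP position; "tool_rot": TCP orientation; "contact_force": force on the tool from outside, world axes, zero at the start; "moment": the same for the moment, N m; "finger_gap": finger opening in m; "grip_force": force on a finger pad.
Only numpy, scipy, OpenCV 4.12 (cv2) and the standard library are available. Lean on these libraries where they do the work, as an engineer would, in place of code of your own. Each camera call takes 0.05 s, during which the arm holds its last target. There are 200 camera calls.

### The job

Swing the lid of the plywood box right open until it leans on its stop, then heft each ridge tile on the bench to feel whether it is still damp (heavier, about 0.48 kg) or dry (about 0.34 kg): they look alike. Hang every damp tile astride the drying bar, seated squarely with its ridge along the bar, and stand every dry tile upright on the floor of the box; then shut the lid. Tip no tile onto its side, and do not push aside or upset the paint pot, the green bottle or the blue cup.

Things in the scene. Friction and masses are not known exactly. Their poses are not given: they have to be found in the camera images.
- tile_a: terracotta ridge tile, an upside-down channel: flat crown (inside 32 mm wide) and two wings flaring to 103 mm, 100 long, walls 12; on top an upright crest 14 mm thick, 100 long, to grip. Origin: midway between the lower edges it stands on; z up, y along the ridge. Crown underside at z 43 mm, top 55, crest top 87. 0.34 kg dry, 0.48 damp (within 5 percent), all alike. Can be absent
- tile_b: terracotta ridge tile, an upside-down channel: flat crown (inside 32 mm wide) and two wings flaring to 103 mm, 100 long, walls 12; on top an upright crest 14 mm thick, 100 long, to grip. Origin: midway between the lower edges it stands on; z up, y along the ridge. Crown underside at z 43 mm, top 55, crest top 87. 0.34 kg dry, 0.48 damp (within 5 percent), all alike. Can be absent
- tile_c: terracotta ridge tile, an upside-down channel: flat crown (inside 32 mm wide) and two wings flaring to 103 mm, 100 long, walls 12; on top an upright crest 14 mm thick, 100 long, to grip. Origin: midway between the lower edges it stands on; z up, y along the ridge. Crown underside at z 43 mm, top 55, crest top 87. 0.34 kg dry, 0.48 damp (within 5 percent), all alike. Can be absent
- tile_d: terracotta ridge tile, an upside-down channel: flat crown (inside 32 mm wide) and two wings flaring to 103 mm, 100 long, walls 12; on top an upright crest 14 mm thick, 100 long, to grip. Origin: midway between the lower edges it stands on; z up, y along the ridge. Crown underside at z 43 mm, top 55, crest top 87. 0.34 kg dry, 0.48 damp (within 5 percent), all alike. Can be absent
- bar_mid (a point): middle of the drying bar's top face, 170 mm above the bench. The bar is a bare square metal tube, 24 x 24 mm, 320 mm long along this point's y, on two posts that stay below it, over a grey drip tray 150 x 360 x 14 mm. z up. A tile astride it rests with the underside of its crown on the bar, its origin 43 mm lower than this point. Room for two tiles end to end, at y = -62 and 62 mm
- ware_box: plywood box with a hinged lid, fixed to the bench. Origin: centre of its underside; x from its front (handle side) to its hinge side, y along the hinge, z up. Outside 220 (x) x 300 (y) x 110 mm, walls and floor 10 mm thick: the floor is 10 mm above the origin. Room for two tiles with ridges along y, at y = -65 and 65 mm
- lid (a joint): angle of the box lid in rad: 0 shut, 1.83 leaning back on its stop, 15 degrees past upright. Lid 220 x 300 x 10 mm, 0.45 kg, damped hinge: it stays on its stop by its own weight, and falls slowly shut when short of upright
- lid_hinge (a point): middle of the lid's hinge axis, on the box's rear top edge (110 mm above its underside, 110 mm behind its centre); axes as ware_box, hinge axis along y. The opening lid's free edge goes up and over towards +x
- lid_handle (a point): middle of the grip of the lid's bow handle: a round bar 12 mm thick, 110 mm long, parallel to the hinge, 40 mm off the lid's outer face, 200 mm along the lid from the hinge axis and 50 mm off it on the outer side. It can be pinched across from straight above at every lid angle: the round bar turns between the fingers
- rack: the drying rack that carries the bar: origin on the bench below bar_mid, same axes
- paint_pot: white paint pot, 96 mm across, 75 mm high, origin at its underside; leave alone
- spray_bottle: green bottle with a white cap, 66 mm across, 190 mm high; leave alone
- jar: blue ceramic cup, 76 mm across, 100 mm high; leave alone
Not all that is in view belongs to the job. What is shaped like the tile_b but purple is not meant. What is shaped like the tile_c but turquoise is not meant.

How it is judged:
By the outcome, as a careful person would: the job done as asked, in the order asked, and still so for the second after the job is handed in, with the robot touching nothing.
Of tile_a, tile_b, tile_c, tile_d only 3 to 4 are there at a start; the rules pass over those that are not, and their reading is None.
At some moment in a run one of tile_a, tile_b, tile_c, tile_d may be knocked a few centimetres aside while the robot is not near it.
It also fails if it takes over 210 s, if anything falls off the work surface, if the arm or the gripper's body presses on something with over 40 N, if the wrist force passes 120 N, or if a joint passes its speed limit or range.

## Working session

There is one attempt and no reset: what is moved stays moved. The work goes in short steps, Python scripts to look and compute and a tool call to move; the robot and the scene stay as the last step left them, time stands still between calls to the robot, and variables do not carry over. Pictures are saved under pics/ and viewed, at most 14 in all, crops included, and the job is handed in when it is done.

Besides the shell and the picture viewer there is one more tool, called after ">>>" as name(argument=value, ...), one argument or row to a line, values as JSON. apply_moves: Moves the arm, as the interface text tells. Its arguments: {"type":"object","properties":{"deltas":{"type":"array"},"hand":{"type":"number"},"grip_force":{"type":"number"}},"required":["deltas"]}

```bash
ls; mkdir -p pics; python3 - <<'E'
from station import r
import cv2,numpy as np
s=r.observe();print({k:np.round(v,3).tolist() for k,v in s.items()})
for n in("scene","top"):
    p=r.read_camera(n);cv2.imwrite(f"pics/{n}0.png",p["frame"][:,:,::-1])
    print(n,p["fx"],p["k1"],np.round(p["extrinsics"],3).tolist())
    for q in("tile_a","ware_box","lid","lid_handle","rack","paint_pot","spray_bottle","jar"):
        for d in r.find_in(p,q):print(q,np.round(d["location"],3),round(d["score"],2))
E
```

```text
pics
{'t': 0.0, 'joint_pos': [1.23, 0.117, 1.442, -0.0, 1.584, -0.038], 'joint_velocities': [-0.0, 0.0, -0.0, -0.001, -0.001, 0.0], 'joint_efforts': [-0.001, -73.198, -63.25, -0.0, 0.006, -0.0], 'tcp_pos': [0.201, 0.644, 0.201], 'tool_rot': [-0.0, 0.151, 0.989, -0.001], 'contact_force': [0.73, 0.362, 0.858], 'moment': [0.033, 0.017, -0.013], 'grip_force': 0.0, 'finger_gap': 0.086}
scene 457.079889925726 -0.1478248859052065 [[-0.821, 0.388, -0.419, 0.991], [0.571, 0.54, -0.619, 0.761], [-0.014, -0.747, -0.665, 0.973], [0.0, 0.0, 0.0, 1.0]]
tile_a [ 0.5   -0.327  0.053] 0.73
tile_a [ 0.435 -0.173  0.045] 0.63
tile_a [ 0.441 -0.016  0.049] 0.62
tile_a [ 0.332 -0.478  0.045] 0.6
tile_a [ 0.617 -0.038  0.004] 0.43
ware_box [0.471 0.332 0.121] 0.68
lid [0.449 0.306 0.117] 0.73
lid_handle [0.456 0.303 0.121] 0.78
rack [ 0.614 -0.042 -0.   ] 0.56
paint_pot [ 0.664 -0.35   0.074] 0.88
spray_bottle [0.668 0.368 0.121] 0.88
spray_bottle [ 0.503 -0.323  0.049] 0.22
jar [ 0.549 -0.476  0.074] 0.74
top 379.33077748814105 -0.09475430385954127 [[-0.018, -0.992, 0.127, 0.329], [-1.0, 0.018, 0.003, -0.058], [-0.005, -0.127, -0.992, 1.262], [0.0, 0.0, 0.0, 1.0]]
tile_a [ 0.441 -0.026  0.05 ] 0.9
tile_a [ 0.242 -0.301  0.047] 0.79
tile_a [ 0.511 -0.339  0.054] 0.74
tile_a [ 0.412 -0.189  0.055] 0.68
tile_a [ 0.326 -0.488  0.049] 0.63
ware_box [0.448 0.291 0.118] 0.89
lid [0.45  0.3   0.123] 0.61
lid_handle [0.453 0.301 0.119] 0.66
lid_handle [ 0.601 -0.063 -0.002] 0.56
rack [ 0.601 -0.063  0.004] 0.88
paint_pot [ 0.651 -0.368  0.073] 0.7
spray_bottle [0.643 0.341 0.126] 0.82
spray_bottle [ 0.444 -0.021  0.054] 0.64
jar [ 0.55  -0.515  0.06 ] 0.77
```

View pics/scene0.png

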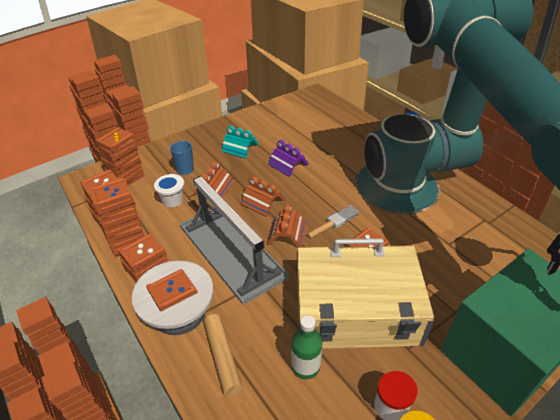

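View pics/top0.png

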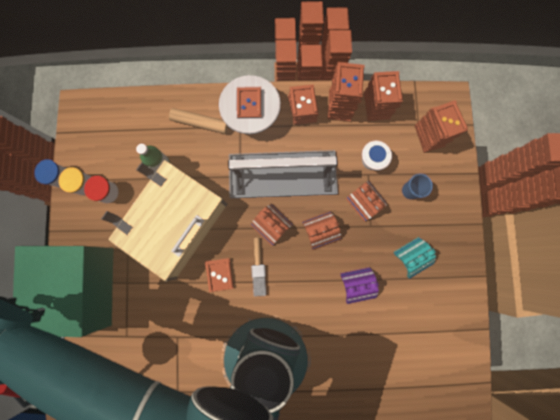

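```bash
cat > h.py <<'E'
from station import r
import cv2,numpy as np
from scipy.optimize import minimize
def K(p):return np.array([[p["fx"],0,p["cx"]],[0,p["fy"],p["cy"]],[0,0,1.]])
def proj(p,X):
    T=np.linalg.inv(p["extrinsics"]);c=np.atleast_2d(X)@T[:3,:3].T+T[:3,3]
    return cv2.projectPoints(c.reshape(-1,1,3),np.zeros(3),np.zeros(3),K(p),np.array([p["k1"],0,0,0.]))[0][:,0]
def ray(p,uv):
    n=cv2.undistortPointsIter(np.array(uv,float).reshape(-1,1,2),K(p),np.array([p["k1"],0,0,0.]),None,None,(3,40,1e-9))[:,0]
    d=np.c_[n,np.ones(len(n))]@p["extrinsics"][:3,:3].T
    return p["extrinsics"][:3,3],d/np.linalg.norm(d,axis=1)[:,None]
def tri(ps,uvs):
    A=np.zeros((3,3));b=np.zeros(3)
    for p,uv in zip(ps,uvs):
        o,d=ray(p,[uv]);M=np.eye(3)-np.outer(d[0],d[0]);A+=M;b+=M@o
    return np.linalg.solve(A,b)
def atz(p,uv,z):
    o,d=ray(p,uv);return o+d*((z-o[2])/d[:,2])[:,None]
def box(x0,x1,y0,y1,z0,z1):return np.array([[x,y,z] for x in(x0,x1) for y in(y0,y1) for z in(z0,z1)])
def pris(P):return np.array([[x,y,z] for x,z in P for y in(-.05,.05)])
TILE=[box(-.007,.007,-.05,.05,.055,.087),pris([(-.016,.043),(.016,.043),(.022,.055),(-.022,.055)])]+[pris([(s*.016,.043),(s*.022,.055),(s*.0515,0),(s*.04,0)]) for s in(1,-1)]
BOX=[box(-.11,.11,-.15,.15,0,.12)]
def place(P,x,y,a,z=0):
    c,s=np.cos(a),np.sin(a);return P@np.array([[c,s,0],[-s,c,0],[0,0,1]])+[x,y,z]
def sil(p,parts,pose,S=4):
    m=np.zeros((420*S,560*S),np.uint8)
    for P in parts:
        u=(proj(p,place(P,*pose))+.5)*S-.5
        cv2.fillConvexPoly(m,cv2.convexHull((u*16).round().astype(np.int32)),1,shift=4)
    return cv2.resize(m.astype(np.float32),(560,420),interpolation=cv2.INTER_AREA)
def fit(ps,ms,parts,x0,z=0):
    def f(v):return sum(np.abs(sil(p,parts,(v[0],v[1],v[2]/5,z))-m).sum()/m.sum() for p,m in zip(ps,ms))
    v0=np.array([x0[0],x0[1],x0[2]*5]);sx=np.vstack([v0]+[v0+.02*e for e in np.diag([1,1,5.])])
    o=minimize(f,v0,method="Nelder-Mead",options=dict(initial_simplex=sx,xatol=1e-4,fatol=1e-4));return np.r_[o.x[:2],o.x[2]/5],o.fun
def cams():return r.read_camera("scene"),r.read_camera("top")
def crop(p,x,y,w,hh,f):return cv2.resize(p["frame"][y:y+hh,x:x+w,::-1],None,fx=f,fy=f,interpolation=cv2.INTER_CUBIC)
def masks(ps,q,near):
    out=[]
    for p in ps:
        best=None
        for d in r.masks_of(p,q):
            m=d["pixels"].astype(np.float32);v,u=np.nonzero(m)
            e=np.linalg.norm(proj(p,[near])[0]-[u.mean(),v.mean()])
            if best is None or e<best[0]:best=(e,m,d["score"])
        out.append(best)
    return out
E
cat > a.py <<'E'
from h import *
ps=cams()
for n,near,parts,angs in[("tile_a",(.441,-.022,.05),TILE,4),("tile_b",(.42,-.18,.05),TILE,4),("tile_c",(.506,-.334,.05),TILE,4),("ware_box",(.45,.295,.1),BOX,0)]:
    b=masks(ps,n,near);print(n,[(round(float(x[0]),1),x[1].sum(),round(x[2],2)) for x in b])
    best=min((fit(ps,[x[1] for x in b],parts,(near[0],near[1],a)) for a in(np.arange(4)*np.pi/4 if angs else [.9])),key=lambda t:t[1]);print(np.round(best[0],4),round(best[1],3))
c=crop(ps[1],220,140,125,65,6.4);d=crop(ps[0],170,165,133,142,3.2)
cv2.imwrite("pics/c1.png",c)
cv2.imwrite("pics/c2.png",crop(ps[0],175,165,130,140,4.2))
cv2.imwrite("pics/c3.png",np.vstack([crop(ps[1],240,175,155,75,5)[:300],crop(ps[0],190,150,155,60,5)]))
np.save("/tmp/x.npy",0)
E
python3 a.py
```

```text
tile_a [(2.8, np.float32(955.0), 0.68), (52.4, np.float32(946.0), 0.86)]
[ 0.4371 -0.0277  2.3736] 2.102
tile_b [(3.6, np.float32(995.0), 0.88), (3.0, np.float32(946.0), 0.86)]
[ 0.4164 -0.1895  0.3253] 0.186
tile_c [(2.6, np.float32(615.0), 0.85), (0.6, np.float32(916.0), 0.79)]
[ 0.5129 -0.3468  2.2376] 0.371Traceback (most recent call last):
  File "a.py", line 4, in <module>
    b=masks(ps,n,near);print(n,[(round(float(x[0]),1),x[1].sum(),round(x[2],2)) for x in b])
                                             ~^^^
TypeError: 'NoneType' object is not subscriptable
```

```bash
cat > a.py <<'E'
from h import *
ps=cams()
LID=[box(-.11,.11,-.15,.15,.11,.12),]
for n,near,parts,A in[("tile_a",(.441,-.022,.05),TILE,[.8]),("tile_c",(.513,-.347,.05),TILE,[.67]),("ware_box",(.45,.295,.1),BOX,[.9]),("lid",(.45,.295,.1),LID,[.9])]:
    for k in([0,1],[1],[0]):
        b=[(p,x[1],x[0],x[2]) for p,x in zip([ps[i] for i in k],masks([ps[i] for i in k],n,near)) if x and x[0]<25]
        if not b: print(n,k,"none");continue
        o=fit([x[0] for x in b],[x[1] for x in b],parts,(near[0],near[1],A[0]));print(n,k,len(b),[(int(x[1].sum()),round(x[3],2)) for x in b],np.round(o[0],4),round(o[1]/len(b),3))
cv2.imwrite("pics/c1.png",crop(ps[1],220,140,125,65,6.4))
cv2.imwrite("pics/c2.png",crop(ps[0],175,165,130,140,4.2))
cv2.imwrite("pics/c3.png",np.vstack([crop(ps[1],240,175,155,75,5)[:300],crop(ps[0],190,150,155,60,5)]))
E
python3 a.py
```

```text
tile_a [0, 1] 2 [(985, 0.68), (916, 0.83)] [ 0.4385 -0.0226  0.8151] 0.285
tile_a [1] 1 [(916, 0.83)] [ 0.4408 -0.0205  0.8038] 0.068
tile_a [0] 1 [(985, 0.68)] [ 0.4268 -0.0346  0.8189] 0.373
tile_c [0, 1] 1 [(875, 0.57)] [ 0.5075 -0.3399  0.6507] 0.144
tile_c [1] 1 [(875, 0.57)] [ 0.5075 -0.3399  0.6507] 0.144
tile_c [0] none
ware_box [0, 1] 2 [(12754, 0.95), (8041, 0.84)] [0.4508 0.2991 0.9632] 0.078
ware_box [1] 1 [(8041, 0.84)] [0.4516 0.3    0.9635] 0.062
ware_box [0] 1 [(12754, 0.95)] [0.4498 0.2981 0.9581] 0.09
lid [0, 1] 1 [(6937, 0.66)] [0.4516 0.3003 0.9603] 0.017
lid [1] 1 [(6937, 0.66)] [0.4516 0.3003 0.9603] 0.017
lid [0] none
```

```bash
sleep 1
```

```text
(no output)
```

View pics/c1.png

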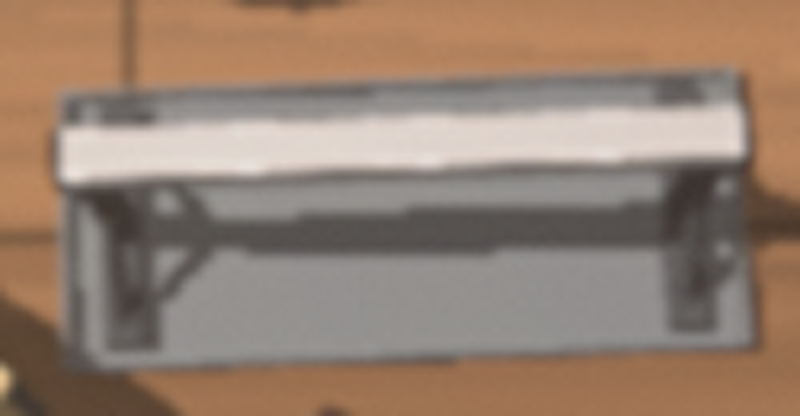

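View pics/c2.png

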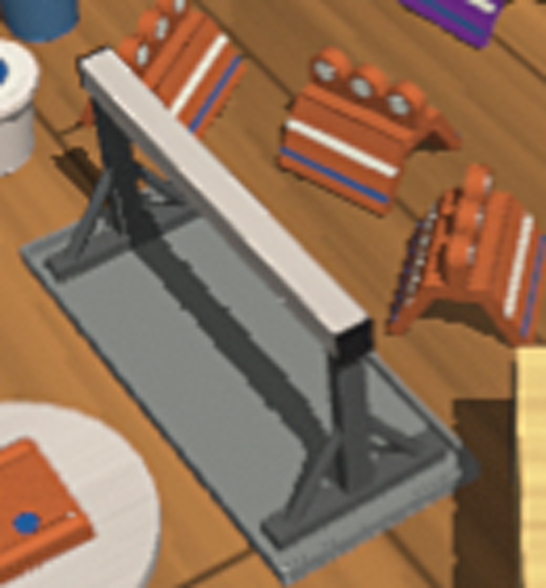

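View pics/c3.png

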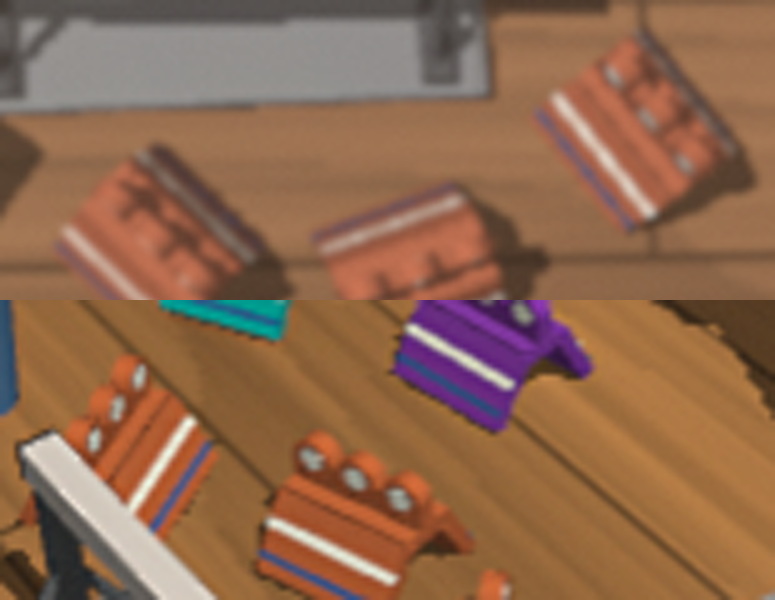

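```bash
cat > b.py <<'E'
from h import *
ps=cams()
for n,near,a in[("tile_a",(.441,-.022,.05),2.37),("tile_b",(.416,-.19,.05),.325),("tile_c",(.508,-.34,.05),2.24)]:
    for k in([1],[0,1]):
        b=[(ps[i],x[1]) for i,x in zip(k,masks([ps[i] for i in k],n,near)) if x and x[0]<15]
        if b:
            o=fit([x[0] for x in b],[x[1] for x in b],TILE,(near[0],near[1],a));print(n,len(b),[int(x[1].sum()) for x in b],np.round(o[0],4),round(o[1]/len(b),3))
T=[(62,128),(742,104),(745,160),(68,184)];S=[(335,340),(80,62),(105,48),(370,320)]
f=lambda c,s,o:(np.array(c)+.5)/s-.5+o
X=[tri(ps,[f(s,4.2,[175,165]),f(t,6.4,[220,140])]) for s,t in zip(S,T)];print(np.round(X,4))
BAR=[box(-.012,.012,-.16,.16,.1695,.1705)]
m=np.mean(X,0);ms=[]
for p in ps:
    f=p["frame"].astype(int);w=((f.min(2)>150)&(f.max(2)-f.min(2)<45)).astype(np.float32)
    w*=cv2.dilate((sil(p,BAR,(m[0],m[1],.03))>0).astype(np.uint8),np.ones((9,9)));ms.append(w)
print([w.sum() for w in ms])
for z in(-.006,-.003,0,.003,.006):
  o=fit(ps,ms,BAR,(m[0],m[1],.03),z);print(z,np.round(o[0],4),round(o[1],3))
for i in(0,1):o=fit([ps[i]],[ms[i]],BAR,(m[0],m[1],.03));print(i,np.round(o[0],4),round(o[1],3))
# handle
Z=.16
for i,p in enumerate(ps):
  for d in r.find_in(p,"lid_handle")[:2]:print(i,np.round(d["location"],3),round(d["score"],2))
for a,(x,y) in((.961,(.4512,.2995)),):
  for d in((-.09,0,.16),(.11,0,.11)):
    h=place(np.array([d]),x,y,a)[0];print("handle/hinge",np.round(h,4),[np.round(proj(p,h),1).tolist() for p in ps])
cv2.imwrite("pics/c4.png",np.hstack([crop(ps[0],320,225,80,50,5),crop(ps[1],160,205,60,50,5)]))
E
python3 b.py
```

```text
tile_a 1 [956] [ 0.4406 -0.024   2.3739] 0.037
tile_a 2 [901, 956] [ 0.439  -0.0245  2.3641] 0.091
tile_b 1 [963] [ 0.4134 -0.1933  0.3264] 0.092
tile_c 1 [879] [ 0.515  -0.3454  2.2567] 0.094
tile_c 2 [580, 879] [ 0.5116 -0.3456  2.2726] 0.241
[[ 0.6192  0.0933  0.1672]
 [ 0.6239 -0.2223  0.171 ]
 [ 0.6003 -0.2246  0.1699]
 [ 0.593   0.0906  0.1657]]
[np.float32(719.0), np.float32(928.0)]
-0.006 [ 0.6084 -0.0696  0.0191] 0.504
-0.003 [ 0.6088 -0.068   0.02  ] 0.353
0 [ 0.6098 -0.0642  0.0207] 0.259
0.003 [ 0.6103 -0.0639  0.0184] 0.252
0.006 [ 0.6104 -0.0613  0.0112] 0.344
0 [ 0.6092 -0.0685  0.0159] 0.115
1 [ 0.6105 -0.0645  0.0194] 0.119
0 [0.459 0.306 0.121] 0.74
1 [0.454 0.3   0.117] 0.76
handle/hinge [0.3997 0.2257 0.16  ] [[[358.6, 241.5]], [[184.6, 234.5]]]
handle/hinge [0.5142 0.3897 0.11  ] [[[366.8, 321.7]], [[137.4, 199.5]]]
```

```bash
sleep 1
```

```text
(no output)
```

View pics/c4.png

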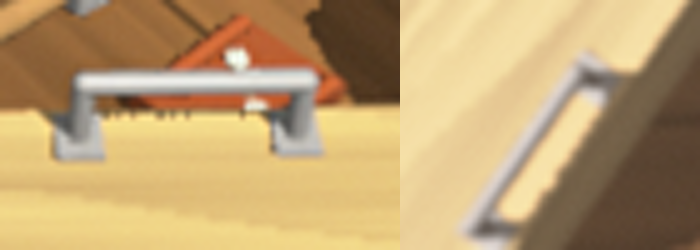

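```bash
cat > plan.py <<'E'
from h import *
from scipy.spatial.transform import Rotation as Ro
B=dict(x=.4512,y=.2995,a=.961)
def bx(p):return place(np.array([p],float),B["x"],B["y"],B["a"])[0]
def hand(th):return bx([.11-.2*np.cos(th)+.05*np.sin(th),0,.11+.2*np.sin(th)+.05*np.cos(th)])
def Rd(yaw):
    y=np.array([np.cos(yaw),np.sin(yaw),0]);z=np.array([0,0,-1.]);return np.c_[np.cross(y,z),y,z]
def state():
    s=r.observe();w,x,y,z=s["tool_rot"];return np.array(s["tcp_pos"]),Ro.from_quat([x,y,z,w]).as_matrix(),s
def nearyaw(R,yaw):
    c=np.arctan2(R[1,1],R[0,1]);return yaw+np.pi*np.round((c-yaw)/np.pi)
def plan(wps,step=.035,rot=.11):
    """wps: list of (TCP xyz, yaw of tool y, half-turn free[, pause]); a list of xyz rows is packed 5 a call"""
    P,R,_=state();P=P.copy()
    for w in wps:
        if w[0]=="rows":
            rows=w[1];yaw=nearyaw(R,w[2])
            for i in range(0,len(rows),5):
                c=rows[i:i+5];c=c+[c[-1]]*(5-len(c));rv=Ro.from_matrix(R.T@Rd(yaw)).as_rotvec()
                L=[np.r_[np.round(R.T@(q-P)*100,2),np.round(rv*(k+1)/5,3)] for k,q in enumerate(c)]
                P=P+R@L[-1][:3]/100;R=R@Ro.from_rotvec(L[-1][3:]).as_matrix();print([float(v) for l in L for v in l])
            continue
        q,yaw=np.array(w[0],float),w[1]
        yaw=nearyaw(R,yaw) if len(w)<3 else w[2]
        while True:
            d=q-P;rv=Ro.from_matrix(R.T@Rd(yaw)).as_rotvec()
            n=max(1,int(np.ceil(max(np.linalg.norm(d)/step,np.linalg.norm(rv)/rot)-1e-6)))
            f=[min((k+1)/n,1) for k in range(5)]
            L=[np.r_[np.round(R.T@d*100*t,1 if t<1 else 2),np.round(rv*t,2 if t<1 else 3)] for t in f]
            P=P+R@L[-1][:3]/100;R=R@Ro.from_rotvec(L[-1][3:]).as_matrix()
            print([float(v)+0 for l in L for v in l])
            if n<=5:break
    print("end",np.round(P,4))
E
python3 - <<'E'
from plan import *
h=hand(0);print(h)
plan([((.201,.644,.26),1.268),((h[0],h[1],.26),B["a"]),((h[0],h[1],.141),B["a"])])
E
```

```text
[0.39965695 0.22572118 0.16      ]
[0.0, 0.0, -2.9, 0.0, 0.0, 0.0, 0.02, -0.04, -5.81, 0.0, 0.0, 0.0, 0.02, -0.04, -5.81, 0.0, 0.0, 0.0, 0.02, -0.04, -5.81, 0.0, 0.0, 0.0, 0.02, -0.04, -5.81, 0.0, 0.0, 0.0]
[-2.2, -2.4, 0.0, 0.0, 0.0, 0.02, -4.5, -4.9, 0.0, 0.0, 0.0, 0.04, -6.7, -7.3, 0.0, 0.0, 0.0, 0.07, -9.0, -9.7, 0.0, 0.0, 0.0, 0.09, -11.2, -12.1, 0.0, 0.0, 0.0, 0.11]
[-2.5, -2.2, 0.0, 0.0, 0.0, 0.02, -5.0, -4.3, 0.0, 0.0, 0.0, 0.04, -7.5, -6.5, 0.0, 0.0, 0.0, 0.07, -10.0, -8.7, 0.0, 0.0, 0.0, 0.09, -12.5, -10.9, 0.0, 0.0, 0.0, 0.11]
[-2.7, -1.9, 0.0, 0.0, 0.0, 0.02, -5.5, -3.7, 0.0, 0.0, 0.0, 0.04, -8.2, -5.6, 0.0, 0.0, 0.0, 0.07, -10.91, -7.49, 0.0, 0.0, 0.0, 0.087, -10.91, -7.49, 0.0, 0.0, 0.0, 0.087]
[0.0, 0.0, 3.0, 0.0, 0.0, 0.0, 0.0, 0.0, 5.9, 0.0, 0.0, 0.0, 0.0, 0.0, 8.9, 0.0, 0.0, 0.0, 0.0, 0.0, 11.9, 0.0, 0.0, 0.0, 0.0, 0.0, 11.9, 0.0, 0.0, 0.0]
end [0.3997 0.2257 0.141 ]
```

>>> apply_moves(
  deltas=[0,0,-2.9,0,0,0,0,0,-5.8,0,0,0,0,0,-5.8,0,0,0,0,0,-5.8,0,0,0,0,0,-5.8,0,0,0],
  hand=1,
)

```text
t: 3.37
tcp_pos: [0.2013, 0.6442, 0.2595]
tool_rot: [-0.0, 0.151, 0.989, -0.0]
contact_force: [-0.5, -0.7, -0.1]
finger_gap: 0.0854
grip_force: 0.0
```

>>> apply_moves(
  deltas=[-2.2,-2.4,0,0,0,0.02,-4.5,-4.9,0,0,0,0.04,-6.7,-7.3,0,0,0,0.07,-9.0,-9.7,0,0,0,0.09,-11.2,-12.1,0,0,0,0.11],
)

```text
t: 3.78
tcp_pos: [0.2723, 0.4937, 0.2584]
tool_rot: [-0.0, 0.205, 0.979, -0.001]
contact_force: [0.5, -0.5, -0.5]
finger_gap: 0.0854
grip_force: 0.0
```

>>> apply_moves(
  deltas=[-2.5,-2.2,0,0,0,0.02,-5.0,-4.3,0,0,0,0.04,-7.5,-6.5,0,0,0,0.07,-10.0,-8.7,0,0,0,0.09,-12.5,-10.9,0,0,0,0.11],
)

```text
t: 4.2
tcp_pos: [0.3429, 0.3437, 0.2587]
tool_rot: [-0.0, 0.259, 0.966, -0.001]
contact_force: [0.4, 0.2, 0.3]
finger_gap: 0.0855
grip_force: 0.0
```

>>> apply_moves(
  deltas=[-2.7,-1.9,0,0,0,0.02,-5.5,-3.7,0,0,0,0.04,-8.2,-5.6,0,0,0,0.07,-10.9,-7.5,0,0,0,0.087,-10.9,-7.5,0,0,0,0.087],
)

```text
t: 4.62
tcp_pos: [0.4012, 0.222, 0.2588]
tool_rot: [-0.0, 0.303, 0.953, -0.001]
contact_force: [0.2, 0.5, -0.7]
finger_gap: 0.0858
grip_force: 0.0
```

```bash
python3 - <<'E'
from plan import *
P,R,s=state();print(P,R[:,1],s["contact_force"],s["t"])
h=hand(0)
plan([((h[0],h[1],.141),B["a"])])
ps=cams();cv2.imwrite("pics/c5.png",np.hstack([crop(ps[0],300,150,130,150,3),crop(ps[1],120,170,130,150,3)]))
E
```

```text
[0.40123365 0.22200708 0.25881703] [ 0.57675021  0.81691873 -0.00172668] [ 0.24222458  0.49187724 -0.69791665] 4.6167
[0.1, 0.1, 2.9, 0.0, 0.0, 0.0, 0.2, 0.1, 5.9, 0.0, 0.0, 0.0, 0.3, 0.2, 8.8, 0.0, 0.0, 0.0, 0.35, 0.23, 11.78, -0.002, 0.0, -0.005, 0.35, 0.23, 11.78, -0.002, 0.0, -0.005]
end [0.3996 0.2257 0.141 ]
```

```bash
sleep 1
```

```text
(no output)
```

View pics/c5.png

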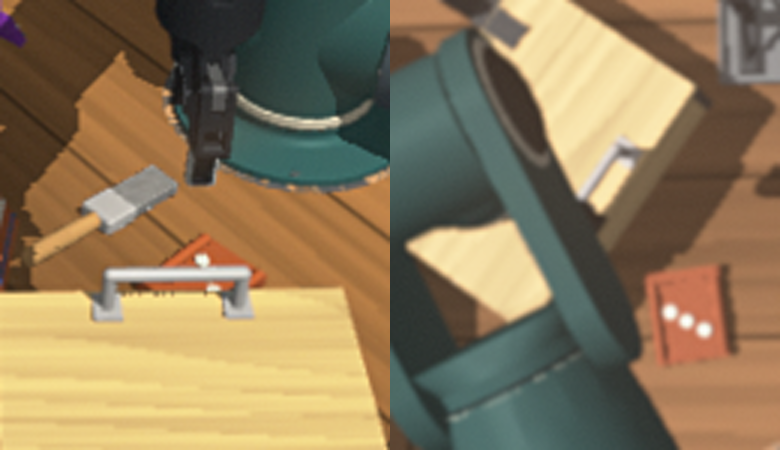

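>>> apply_moves(
  deltas=[0.1,0.1,2.9,0,0,0,0.2,0.1,5.9,0,0,0,0.3,0.2,8.8,0,0,0,0.35,0.23,11.8,0,0,0,0.35,0.23,11.8,0,0,0],
)

```text
t: 5.13
tcp_pos: [0.3956, 0.2298, 0.1357]
tool_rot: [-0.003, 0.299, 0.954, -0.003]
contact_force: [0.1, 0.5, -1.8]
finger_gap: 0.0854
grip_force: 0.0
```

>>> apply_moves(
  deltas=[0,0,0,0,0,0,0,0,0,0,0,0,0,0,0,0,0,0,0,0,0,0,0,0,0,0,0,0,0,0],
  hand=0,
  grip_force=30,
)

```text
t: 5.55
tcp_pos: [0.3987, 0.2301, 0.1431]
tool_rot: [0.001, 0.3, 0.954, 0.001]
contact_force: [0.5, -0.1, -0.3]
finger_gap: 0.0256
grip_force: 0.0
```

>>> apply_moves(
  deltas=[0,0,0,0,0,0,0,0,0,0,0,0,0,0,0,0,0,0,0,0,0,0,0,0,0,0,0,0,0,0],
)

```text
t: 5.97
tcp_pos: [0.3983, 0.2299, 0.1419]
tool_rot: [-0.0, 0.3, 0.954, -0.0]
contact_force: [0.2, -0.4, 0.2]
finger_gap: -0.0002
grip_force: 0.0
```

```bash
python3 - <<'E'
from plan import *
P,R,s=state();print(P,R[:,1],s["contact_force"],s["finger_gap"])
h0=hand(0)
ths=np.linspace(0,1.83,41)[1:]
off=P-h0;print(off)
plan([("rows",[hand(t)+off for t in ths],B["a"])])
E
```

```text
[0.39833582 0.22985399 0.14191852] [ 5.72769828e-01  8.19716245e-01 -3.94246354e-05] [ 0.23338367 -0.41124538  0.22272734] -0.00024076215385535906
[-0.00132114  0.00413281 -0.01808148]
[0.0, 0.25, -0.91, -0.0, -0.0, -0.0, 0.0, 0.54, -1.81, -0.0, -0.0, -0.0, 0.0, 0.87, -2.69, -0.0, -0.0, -0.0, 0.0, 1.24, -3.56, -0.0, -0.0, -0.0, 0.0, 1.65, -4.41, -0.0, -0.0, -0.0]
[0.0, 0.45, -0.82, -0.0, -0.0, -0.0, 0.0, 0.94, -1.63, -0.0, -0.0, -0.0, 0.0, 1.46, -2.42, -0.0, -0.0, -0.0, 0.0, 2.02, -3.18, -0.0, -0.0, -0.0, 0.0, 2.62, -3.91, -0.0, -0.0, -0.0]
[0.0, 0.62, -0.71, -0.0, -0.0, -0.0, 0.0, 1.28, -1.38, -0.0, -0.0, -0.0, 0.0, 1.97, -2.03, -0.0, -0.0, -0.0, 0.0, 2.68, -2.64, -0.0, -0.0, -0.0, 0.0, 3.43, -3.22, -0.0, -0.0, -0.0]
[0.0, 0.76, -0.55, -0.0, -0.0, -0.0, 0.0, 1.56, -1.06, -0.0, -0.0, -0.0, 0.0, 2.37, -1.53, -0.0, -0.0, -0.0, 0.0, 3.21, -1.96, -0.0, -0.0, -0.0, 0.0, 4.07, -2.36, -0.0, -0.0, -0.0]
[0.0, 0.87, -0.36, -0.0, -0.0, -0.0, 0.0, 1.76, -0.67, -0.0, -0.0, -0.0, 0.0, 2.66, -0.95, -0.0, -0.0, -0.0, 0.0, 3.57, -1.18, -0.0, -0.0, -0.0, 0.0, 4.5, -1.38, -0.0, -0.0, -0.0]
[0.0, 0.93, -0.14, -0.0, -0.0, -0.0, 0.0, 1.86, -0.25, -0.0, -0.0, -0.0, 0.0, 2.81, -0.32, -0.0, -0.0, -0.0, 0.0, 3.75, -0.34, -0.0, -0.0, -0.0, 0.0, 4.69, -0.31, -0.0, -0.0, -0.0]
[0.0, 0.94, 0.06, -0.0, -0.0, -0.0, 0.0, 1.88, 0.17, -0.0, -0.0, -0.0, 0.0, 2.81, 0.32, -0.0, -0.0, -0.0, 0.0, 3.73, 0.51, -0.0, -0.0, -0.0, 0.0, 4.65, 0.75, -0.0, -0.0, -0.0]
[0.0, 0.9, 0.28, -0.0, -0.0, -0.0, 0.0, 1.79, 0.6, -0.0, -0.0, -0.0, 0.0, 2.66, 0.95, -0.0, -0.0, -0.0, 0.0, 3.51, 1.35, -0.0, -0.0, -0.0, 0.0, 4.35, 1.79, -0.0, -0.0, -0.0]
end [0.5699 0.4754 0.2724]
```

```bash
python3 - <<'E'
from plan import *
ps=cams();P,R,s=state()
print([proj(p,P) for p in ps],[proj(p,hand(0)) for p in ps])
cv2.imwrite("pics/c6.png",np.hstack([crop(ps[0],320,200,80,80,5),crop(ps[1],150,200,80,80,5)]))
E
```

```text
[array([[359.37850694, 247.29382621]]), array([[184.71363149, 235.29673436]])] [array([[358.60283362, 241.48990032]]), array([[184.5530777 , 234.46365125]])]
```

```bash
sleep 1
```

```text
(no output)
```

View pics/c6.png

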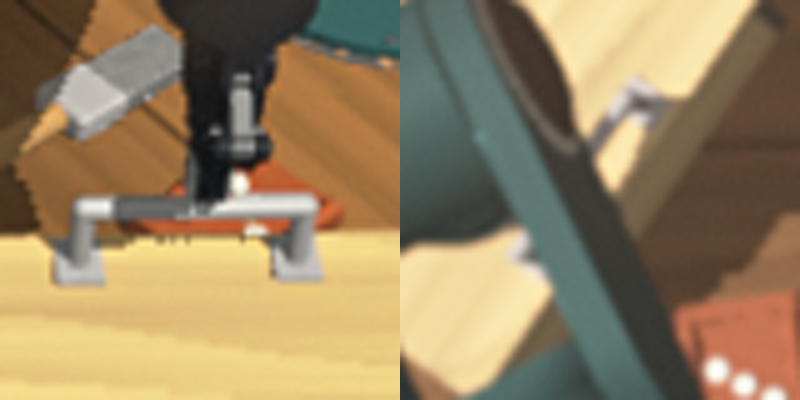

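```bash
python3 - <<'E'
from plan import *
ps=cams();P,R,s=state();print(P,s["finger_gap"],s["contact_force"])
print(tri(ps,[(359,241.2),(185.6,233.2)]))
for z in(.14,.15,.16):print(z,atz(ps[0],[(359,241.2)],z),atz(ps[1],[(185.6,233.2)],z))
print("tip",[atz(ps[0],[(360.4,242.3)],z) for z in(.142,.155)])
cv2.imwrite("pics/c7.png",crop(ps[0],335,210,50,40,14))
E
```

```text
[0.39830327 0.22988695 0.14187021] -0.00023262652831284808 [ 0.59897612  0.54859962 -0.86576102]
[0.40114008 0.22441284 0.16076455]
0.14 [[0.38361265 0.21237182 0.14      ]] [[0.40465397 0.2277492  0.14      ]]
0.15 [[0.39090461 0.21896474 0.15      ]] [[0.40398349 0.22520224 0.15      ]]
0.16 [[0.39819657 0.22555766 0.16      ]] [[0.40331301 0.22265528 0.16      ]]
tip [array([[0.38478098, 0.21862716, 0.142     ]]), array([[0.39426507, 0.2271207 , 0.155     ]])]
```

```bash
sleep 1
```

```text
(no output)
```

View pics/c7.png

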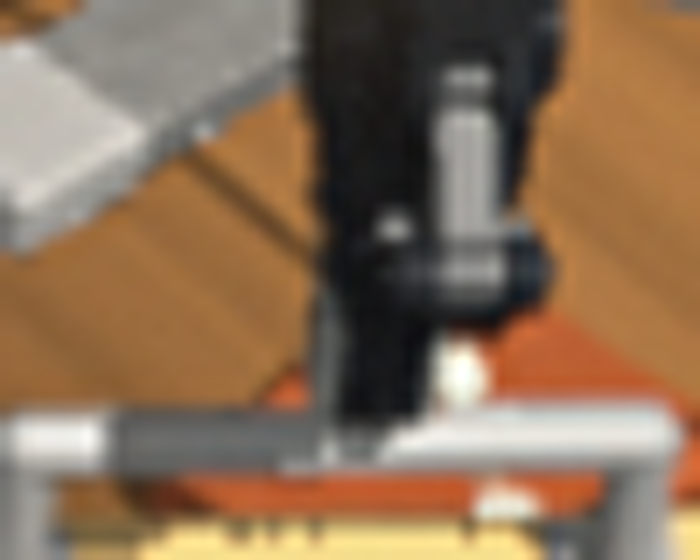

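>>> apply_moves(
  deltas=[0,0,-1,0,0,0,0,0,-2,0,0,0,0,0,-4,0,0,0,0,0,-6,0,0,0,0,0,-6,0,0,0],
)

```text
t: 6.58
tcp_pos: [0.3994, 0.2305, 0.2071]
tool_rot: [0.002, 0.3, 0.954, 0.002]
contact_force: [0.1, 1.3, 1.9]
finger_gap: -0.0002
grip_force: 0.0
```

>>> apply_moves(
  deltas=[0,0,0,0,0,0,0,0,0,0,0,0,0,0,0,0,0,0,0,0,0,0,0,0,0,0,0,0,0,0],
)

```text
t: 7.0
tcp_pos: [0.3981, 0.2298, 0.2014]
tool_rot: [-0.0, 0.3, 0.954, -0.0]
contact_force: [-0.4, 0.9, -0.4]
finger_gap: 0.0001
grip_force: 0.0
```

```bash
python3 - <<'E'
from plan import *
ps=cams();P,R,s=state();print(P,s["finger_gap"],s["contact_force"])
q=proj(ps[0],[P,P-R[:,2]*.019,P+[0,0,.013],hand(0)]);print(q)
f=ps[0]["frame"].copy()
c=crop(ps[0],325,190,70,60,11)
for u,v in q:cv2.drawMarker(c,(int((u-325+.5)*11),int((v-190+.5)*11)),(0,255,0),0,12,1)
cv2.imwrite("pics/c8.png",c)
E
```

```text
[0.39822476 0.22984346 0.20159302] -3.396620138967757e-05 [-0.80671557 -0.37148984 -0.04174466]
[[361.94830647 230.20064021]
 [362.789879   224.50135172]
 [362.52340404 226.31388318]
 [358.60283362 241.48990032]]
```

```bash
sleep 1
```

```text
(no output)
```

View pics/c8.png

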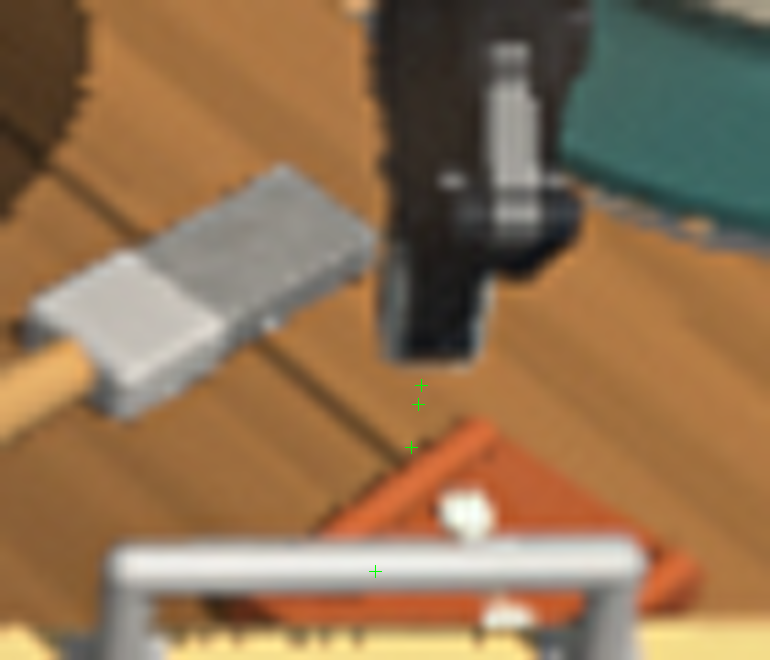

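>>> apply_moves(
  deltas=[0,0,0,0,0,0,-0.2,-0.1,0,0,0,0,-0.4,-0.3,0,0,0,0,-0.4,-0.3,0,0,0,0,-0.4,-0.3,0,0,0,0],
  hand=0.8,
)

```text
t: 7.52
tcp_pos: [0.3999, 0.2249, 0.2019]
tool_rot: [0.0, 0.3, 0.954, -0.0]
contact_force: [-0.0, 0.2, -0.6]
finger_gap: 0.0605
grip_force: 0.0
```

>>> apply_moves(
  deltas=[0,0,2,0,0,0,0,0,4,0,0,0,0,0,5.6,0,0,0,0,0,6.8,0,0,0,0,0,7.6,0,0,0],
)

```text
t: 7.93
tcp_pos: [0.3995, 0.225, 0.1246]
tool_rot: [-0.0, 0.3, 0.954, -0.0]
contact_force: [-0.2, -0.9, 0.1]
finger_gap: 0.0682
grip_force: 0.0
```

>>> apply_moves(
  deltas=[0,0,0,0,0,0,0,0,0,0,0,0,0,0,0,0,0,0,0,0,0,0,0,0,0,0,0,0,0,0],
)

```text
t: 8.35
tcp_pos: [0.4002, 0.2253, 0.1267]
tool_rot: [0.0, 0.3, 0.954, 0.0]
contact_force: [0.4, 0.2, 0.2]
finger_gap: 0.068
grip_force: 0.0
```

>>> apply_moves(
  deltas=[0,0,0,0,0,0,0,0,0,0,0,0,0,0,0,0,0,0,0,0,0,0,0,0,0,0,0,0,0,0],
  hand=0,
  grip_force=30,
)

```text
t: 8.77
tcp_pos: [0.4, 0.2253, 0.1261]
tool_rot: [0.0, 0.3, 0.954, 0.0]
contact_force: [-1.6, 0.0, 0.6]
finger_gap: 0.0106
grip_force: 29.8
```

>>> apply_moves(
  deltas=[0,0,0,0,0,0,0,0,0,0,0,0,0,0,0,0,0,0,0,0,0,0,0,0,0,0,0,0,0,0],
)

```text
t: 9.18
tcp_pos: [0.4, 0.2253, 0.126]
tool_rot: [0.0, 0.3, 0.954, 0.0]
contact_force: [1.7, 3.2, 1.8]
finger_gap: 0.0104
grip_force: 29.9
```

```bash
python3 - <<'E'
from plan import *
ps=cams();P,R,s=state();print(P,s["finger_gap"],s["contact_force"],s["joint_pos"])
q=proj(ps[0],[P,P-R[:,2]*.019]);print(q)
c=crop(ps[0],325,190,70,60,11)
cv2.imwrite("pics/c9.png",c)
E
```

```text
[0.39997681 0.22526482 0.12604442] 0.010515311455227626 [1.01743937 2.93781211 2.86994072] [ 4.57256838e-01 -3.43284423e-01  1.98530076e+00  1.17984210e-04
  1.49917112e+00 -5.03806361e-01]
[[357.01244365 250.80875744]
 [357.77357313 245.60988371]]
```

>>> apply_moves(
  deltas=[0,0,0,0,0,0,0,0,0,0,0,0,0,0,0,0,0,0,0,0,0,0,0,0,0,0,0,0,0,0],
  hand=0.5,
)

```text
t: 9.7
tcp_pos: [0.3998, 0.2251, 0.1258]
tool_rot: [-0.0, 0.3, 0.954, -0.0]
contact_force: [-0.5, -0.8, -0.5]
finger_gap: 0.0429
grip_force: 0.0
```

>>> apply_moves(
  deltas=[0,0,0.3,0,0,0,0,0,0.6,0,0,0,0,0,0.9,0,0,0,0,0,1.0,0,0,0,0,0,1.0,0,0,0],
)

```text
t: 10.12
tcp_pos: [0.3997, 0.225, 0.1154]
tool_rot: [-0.0, 0.3, 0.954, -0.0]
contact_force: [0.3, 0.6, -0.0]
finger_gap: 0.0429
grip_force: 0.0
```

>>> apply_moves(
  deltas=[0,0,0,0,0,0,0,0,0,0,0,0,0,0,0,0,0,0,0,0,0,0,0,0,0,0,0,0,0,0],
  hand=0,
)

```text
t: 10.53
tcp_pos: [0.4, 0.2253, 0.1161]
tool_rot: [0.0, 0.3, 0.954, 0.0]
contact_force: [0.9, 1.3, 1.4]
finger_gap: 0.0106
grip_force: 29.3
```

>>> apply_moves(
  deltas=[0,0,0,0,0,0,0,0,0,0,0,0,0,0,0,0,0,0,0,0,0,0,0,0,0,0,0,0,0,0],
)

```text
t: 10.95
tcp_pos: [0.4, 0.2252, 0.1161]
tool_rot: [0.0, 0.3, 0.954, 0.0]
contact_force: [0.7, 3.3, 3.1]
finger_gap: 0.0107
grip_force: 29.5
```

```bash
python3 - <<'E'
from plan import *
ps=cams();P,R,s=state();print(P,s["finger_gap"],s["contact_force"],s["joint_pos"])
c=crop(ps[0],325,190,70,60,11)
for u,v in proj(ps[0],[P,P-R[:,2]*.019]):cv2.drawMarker(c,(int((u-325+.5)*11),int((v-190+.5)*11)),(0,255,0),0,12,1)
cv2.imwrite("pics/c10.png",c)
E
```

```text
[0.40000181 0.22525741 0.11610353] 0.010825260043767807 [1.06389261 2.37751565 4.11009442] [ 4.57234533e-01 -3.37989216e-01  1.99758336e+00  9.46597680e-05
  1.48152460e+00 -5.03810688e-01]
```

```bash
sleep 1
```

```text
(no output)
```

View pics/c10.png

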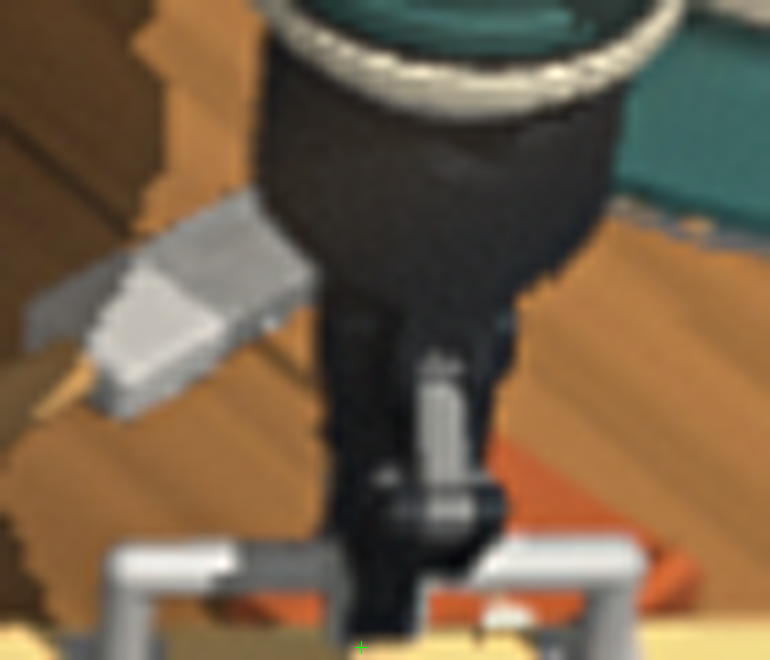

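>>> apply_moves(
  deltas=[0,0.25,-0.91,0,0,0,0,0.54,-1.81,0,0,0,0,0.87,-2.69,0,0,0,0,1.24,-3.56,0,0,0,0,1.65,-4.41,0,0,0],
  grip_force=40,
)

```text
t: 11.47
tcp_pos: [0.4091, 0.2384, 0.1604]
tool_rot: [-0.0, 0.3, 0.954, -0.001]
contact_force: [-1.2, -3.1, -3.5]
finger_gap: 0.0101
grip_force: 38.9
```

>>> apply_moves(
  deltas=[0,0.45,-0.82,0,0,0,0,0.94,-1.63,0,0,0,0,1.46,-2.42,0,0,0,0,2.02,-3.18,0,0,0,0,2.62,-3.91,0,0,0],
)

```text
t: 11.88
tcp_pos: [0.4239, 0.2595, 0.2005]
tool_rot: [-0.0, 0.3, 0.954, -0.001]
contact_force: [-10.9, -14.7, 7.9]
finger_gap: 0.0103
grip_force: 39.4
```

>>> apply_moves(
  deltas=[0,0.57,-0.76,0,0,0,0,1.18,-1.48,0,0,0,0,1.83,-2.18,0,0,0,0,2.54,-2.79,0,0,0,0,3.29,-3.37,0,0,0],
)

```text
t: 12.3
tcp_pos: [0.4432, 0.2872, 0.2341]
tool_rot: [-0.0, 0.3, 0.954, -0.0]
contact_force: [-5.5, -7.6, 4.1]
finger_gap: 0.0103
grip_force: 39.5
```

```bash
python3 - <<'E'
from plan import *
P,R,s=state()
hg=bx([.11,0,.11]);d=P+[0,0,.043]-hg;b=d@np.r_[np.cos(B["a"]),np.sin(B["a"]),0];z=d[2]
print(P,np.round(s["contact_force"],1),np.round(s["moment"],2),"r",np.hypot(b,z),"th",np.arctan2(z,-b)-np.arctan2(.05,.2))
E
```

```text
[0.44319333 0.28723565 0.23409859] [-5.5 -7.6  4.1] [-1.32  1.1   0.03] r 0.20846317557858238 th 0.684943940039911
```

```bash
python3 - <<'E'
from plan import *
hg=bx([.11,0,.11]);ex=np.r_[np.cos(B["a"]),np.sin(B["a"]),0];p0=np.arctan2(.05,.2)
P,R,s=state();d=P-hg;off=d-(d@ex)*ex;off[2]=0
rr=np.linspace(.2085,.2095,5).tolist()+[.2095]*20
plan([("rows",[hg+off+r_*(-np.cos(t+p0)*ex+np.sin(t+p0)*np.r_[0,0,1])-[0,0,.043] for t,r_ in zip(np.linspace(.685,1.83,26)[1:],rr)],B["a"])])
E
```

```text
[0.0, 0.78, -0.56, -0.0, 0.0, -0.0, 0.0, 1.57, -1.1, -0.0, 0.0, -0.0, 0.0, 2.38, -1.6, -0.001, 0.0, -0.0, 0.0, 3.22, -2.06, -0.001, 0.0, -0.0, 0.0, 4.08, -2.49, -0.001, 0.0, -0.0]
[0.0, 0.88, -0.37, 0.0, 0.0, -0.0, 0.0, 1.79, -0.69, 0.0, 0.0, -0.0, 0.0, 2.7, -0.97, 0.0, 0.0, -0.0, 0.0, 3.63, -1.21, 0.0, 0.0, -0.0, 0.0, 4.57, -1.4, 0.0, 0.0, -0.0]
[0.0, 0.95, -0.16, 0.0, 0.0, -0.0, 0.0, 1.9, -0.27, 0.0, 0.0, -0.0, 0.0, 2.86, -0.33, 0.0, 0.0, -0.0, 0.0, 3.82, -0.35, 0.0, 0.0, -0.0, 0.0, 4.78, -0.33, 0.0, 0.0, -0.0]
[0.0, 0.96, 0.07, 0.0, 0.0, -0.0, 0.0, 1.91, 0.18, 0.0, 0.0, -0.0, 0.0, 2.86, 0.33, 0.0, 0.0, -0.0, 0.0, 3.8, 0.53, 0.0, 0.0, -0.0, 0.0, 4.72, 0.77, 0.0, 0.0, -0.0]
[0.0, 0.92, 0.28, 0.0, 0.0, -0.0, 0.0, 1.82, 0.6, 0.0, 0.0, -0.0, 0.0, 2.71, 0.97, 0.0, 0.0, -0.0, 0.0, 3.58, 1.37, 0.0, 0.0, -0.0, 0.0, 4.43, 1.81, 0.0, 0.0, -0.0]
end [0.5726 0.4723 0.2505]
```

>>> apply_moves(
  deltas=[0,0.78,-0.56,0,0,0,0,1.57,-1.1,0,0,0,0,2.38,-1.6,0,0,0,0,3.22,-2.06,0,0,0,0,4.08,-2.49,0,0,0],
)

```text
t: 12.72
tcp_pos: [0.4668, 0.321, 0.2597]
tool_rot: [0.0, 0.3, 0.954, 0.0]
contact_force: [-5.2, -5.6, 8.3]
finger_gap: 0.0105
grip_force: 38.9
```

>>> apply_moves(
  deltas=[0,0.88,-0.37,0,0,0,0,1.79,-0.69,0,0,0,0,2.7,-0.97,0,0,0,0,3.63,-1.21,0,0,0,0,4.57,-1.4,0,0,0],
)

```text
t: 13.13
tcp_pos: [0.4931, 0.3588, 0.2727]
tool_rot: [0.0, 0.3, 0.954, 0.0]
contact_force: [0.7, -0.2, -11.5]
finger_gap: 0.0101
grip_force: 39.9
```

>>> apply_moves(
  deltas=[0,0.95,-0.16,0,0,0,0,1.9,-0.27,0,0,0,0,2.86,-0.33,0,0,0,0,3.82,-0.35,0,0,0,0,4.78,-0.33,0,0,0],
)

```text
t: 13.55
tcp_pos: [0.5206, 0.3982, 0.2755]
tool_rot: [0.0, 0.3, 0.954, 0.0]
contact_force: [-1.5, -1.3, -9.0]
finger_gap: 0.0098
grip_force: 39.9
```

>>> apply_moves(
  deltas=[0,0.96,0.1,0,0,0,0,1.91,0.23,0,0,0,0,2.86,0.4,0,0,0,0,3.8,0.6,0,0,0,0,4.72,0.85,0,0,0],
)

```text
t: 13.97
tcp_pos: [0.5476, 0.4368, 0.266]
tool_rot: [-0.0, 0.3, 0.954, -0.0]
contact_force: [-2.1, 0.2, 2.9]
finger_gap: 0.01
grip_force: 43.3
```

>>> apply_moves(
  deltas=[0,0.92,0.28,0,0,0,0,1.82,0.6,0,0,0,0,2.71,0.97,0,0,0,0,3.5,1.35,0,0,0,0,4.2,1.7,0,0,0],
)

```text
t: 14.38
tcp_pos: [0.5716, 0.471, 0.2487]
tool_rot: [-0.0, 0.3, 0.954, -0.0]
contact_force: [-2.1, -3.8, 23.2]
finger_gap: 0.0107
grip_force: 46.3
```

>>> apply_moves(
  deltas=[0,0,0,0,0,0,0,0,0,0,0,0,0,0,0,0,0,0,0,0,0,0,0,0,0,0,0,0,0,0],
)

```text
t: 14.8
tcp_pos: [0.5712, 0.4703, 0.2493]
tool_rot: [-0.0, 0.3, 0.954, -0.0]
contact_force: [-1.7, 0.5, -2.0]
finger_gap: 0.0101
grip_force: 42.7
```

>>> apply_moves(
  deltas=[0,0,0,0,0,0,0,0,0,0,0,0,0,0,0,0,0,0,0,0,0,0,0,0,0,0,0,0,0,0],
  hand=0.4,
)

```text
t: 15.22
tcp_pos: [0.5714, 0.4704, 0.25]
tool_rot: [0.0, 0.3, 0.954, 0.0]
contact_force: [1.3, 2.0, 3.7]
finger_gap: 0.0341
grip_force: 2.1
```

>>> apply_moves(
  deltas=[0,0,-1,0,0,0,0,0,-3,0,0,0,0,0,-5,0,0,0,0,0,-7,0,0,0,0,0,-9,0,0,0],
)

```text
t: 15.63
tcp_pos: [0.571, 0.4702, 0.341]
tool_rot: [-0.0, 0.3, 0.954, -0.0]
contact_force: [0.0, -0.4, 0.2]
finger_gap: 0.0343
grip_force: 0.0
```

```bash
cat > look.py <<'E'
import sys
from plan import *
def tile(near,a,use=(1,0)):
    ps=cams()
    for k in([1],[0,1]):
        b=[(ps[i],x[1]) for i,x in zip(k,masks([ps[i] for i in k],"tile_a",near)) if x and x[0]<20]
        if b:
            o=fit([x[0] for x in b],[x[1] for x in b],TILE,(near[0],near[1],a));print(k,[int(x[1].sum()) for x in b],np.round(o[0],4),round(o[1]/len(b),3))
E
python3 - <<'E'
from look import *
P,R,s=state();print(P,s["finger_gap"])
tile((.4395,-.0245,.05),2.374)
plan([((.5,.25,.30),-.1,0.1),((.4395,-.0245,.17),-.768,-.768)])
ps=cams();cv2.imwrite("pics/c11.png",np.hstack([ps[0]["frame"][60:360,150:550,::-1],ps[1]["frame"][120:420,80:480,::-1]]))
E
```

```text
[0.57097019 0.47015119 0.34101455] 0.0342653815468975
[1] [952] [ 0.4399 -0.0239  2.364 ] 0.037
[0, 1] [936, 952] [ 0.4394 -0.0246  2.3609] 0.092
[-0.8, -2.8, 0.5, 0.0, 0.0, 0.11, -1.7, -5.5, 1.0, 0.0, 0.0, 0.22, -2.5, -8.3, 1.5, 0.0, 0.0, 0.32, -3.4, -11.1, 2.0, 0.0, 0.0, 0.43, -4.2, -13.8, 2.4, 0.0, 0.0, 0.54]
[-2.2, -1.9, 0.5, 0.0, 0.0, 0.11, -4.3, -3.9, 1.0, 0.0, 0.0, 0.21, -6.5, -5.81, 1.51, -0.001, 0.0, 0.321, -6.5, -5.81, 1.51, -0.001, 0.0, 0.321, -6.5, -5.81, 1.51, -0.001, 0.0, 0.321]
[-3.0, -1.0, 1.4, 0.0, 0.0, 0.1, -5.9, -1.9, 2.9, 0.0, 0.0, 0.19, -8.9, -2.9, 4.3, 0.0, 0.0, 0.29, -11.9, -3.9, 5.8, 0.0, 0.0, 0.39, -14.8, -4.9, 7.2, 0.0, 0.0, 0.48]
[-3.1, 0.5, 1.5, 0.0, 0.0, 0.1, -6.2, 1.0, 2.9, 0.0, 0.0, 0.19, -9.3, 1.6, 4.4, 0.0, 0.0, 0.29, -12.34, 2.07, 5.81, 0.0, 0.0, 0.388, -12.34, 2.07, 5.81, 0.0, 0.0, 0.388]
end [ 0.4395 -0.0245  0.17  ]
```

```bash
sleep 1
```

```text
(no output)
```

View pics/c11.png

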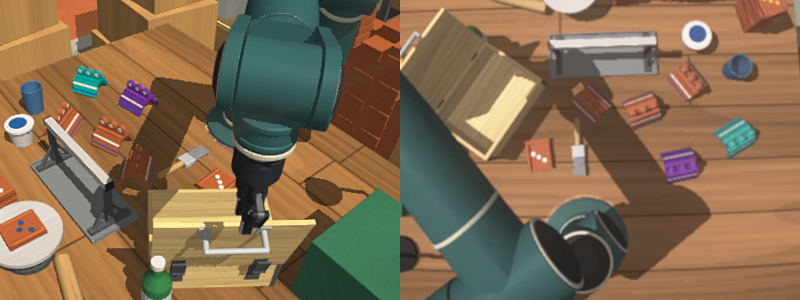

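>>> apply_moves(
  deltas=[-0.8,-2.8,0,0,0,0.11,-1.7,-5.5,0,0,0,0.22,-2.5,-8.3,0.5,0,0,0.32,-3.4,-11.1,1.4,0,0,0.43,-4.2,-13.8,2.4,0,0,0.54],
)

```text
t: 16.4
tcp_pos: [0.5259, 0.3318, 0.3147]
tool_rot: [-0.0, 0.546, 0.838, -0.0]
contact_force: [0.6, -0.2, 0.0]
finger_gap: 0.0339
grip_force: 0.0
```

>>> apply_moves(
  deltas=[-2.2,-1.9,0.5,0,0,0.11,-4.3,-3.9,1.0,0,0,0.21,-6.5,-5.8,1.5,0,0,0.321,-6.5,-5.8,1.5,0,0,0.321,-6.5,-5.8,1.5,0,0,0.321],
  hand=0.8,
)

```text
t: 16.82
tcp_pos: [0.4998, 0.2491, 0.3002]
tool_rot: [-0.0, 0.671, 0.741, -0.0]
contact_force: [0.2, 0.3, -0.1]
finger_gap: 0.0684
grip_force: 0.0
```

>>> apply_moves(
  deltas=[-3.0,-1.0,1.4,0,0,0.1,-5.9,-1.9,2.9,0,0,0.19,-8.9,-2.9,4.3,0,0,0.29,-11.9,-3.9,5.8,0,0,0.39,-14.8,-4.9,7.2,0,0,0.48],
)

```text
t: 17.23
tcp_pos: [0.4659, 0.0974, 0.2273]
tool_rot: [-0.0, 0.829, 0.56, -0.0]
contact_force: [0.3, -0.8, 0.3]
finger_gap: 0.0684
grip_force: 0.0
```

>>> apply_moves(
  deltas=[-3.1,0.5,1.5,0,0,0.1,-6.2,1.0,2.9,0,0,0.19,-9.3,1.6,4.4,0,0,0.29,-12.3,2.1,5.8,0,0,0.388,-12.3,2.1,5.8,0,0,0.388],
)

```text
t: 17.65
tcp_pos: [0.4387, -0.027, 0.1676]
tool_rot: [-0.0, 0.922, 0.387, -0.002]
contact_force: [0.0, 1.7, -1.0]
finger_gap: 0.0684
grip_force: 0.0
```

>>> apply_moves(
  deltas=[0,0,0,0,0,0,0,0,0,0,0,0,0,0,0,0,0,0,0,0,0,0,0,0,0,0,0,0,0,0],
)

```text
t: 18.07
tcp_pos: [0.4405, -0.0232, 0.1709]
tool_rot: [0.0, 0.92, 0.392, 0.0]
contact_force: [-0.6, 0.1, -1.3]
finger_gap: 0.0682
grip_force: 0.0
```

```bash
python3 - <<'E'
from look import *
P,R,s=state();print(P,s["finger_gap"],s["joint_pos"])
plan([((.4397,-.0242,.10),-.775,-.775),((.4397,-.0242,.036),-.775,-.775)],step=.02)
ps=cams()
c=crop(ps[0],250,140,100,100,5);d=crop(ps[1],235,190,60,100,5)
for u,v in proj(ps[0],[P,P+[0,0,.024]]):cv2.drawMarker(c,(int((u-250+.5)*5),int((v-140+.5)*5)),(0,255,0),0,12,1)
for u,v in proj(ps[1],[P,P+[0,0,.024]]):cv2.drawMarker(d,(int((u-235+.5)*5),int((v-190+.5)*5)),(0,255,0),0,12,1)
cv2.imwrite("pics/c12.png",np.hstack([c,d]))
E
```

```text
[ 0.44046757 -0.02322046  0.17085569] 0.06819568188004178 [-1.10568874e-01 -4.05816920e-01  1.95826834e+00  7.57537395e-05
  1.58874391e+00  6.55262433e-01]
[0.0, 0.0, 1.8, 0.0, 0.0, 0.0, -0.1, 0.0, 3.5, 0.0, 0.0, 0.0, -0.1, 0.0, 5.3, 0.0, 0.0, 0.01, -0.13, 0.01, 7.09, 0.0, 0.0, 0.009, -0.13, 0.01, 7.09, 0.0, 0.0, 0.009]
[0.0, 0.0, 1.6, 0.0, 0.0, 0.0, 0.0, 0.0, 3.2, 0.0, 0.0, 0.0, 0.0, 0.0, 4.8, 0.0, 0.0, 0.0, 0.0, 0.0, 6.4, 0.0, 0.0, 0.0, 0.0, 0.0, 6.4, 0.0, 0.0, 0.0]
end [ 0.4397 -0.0242  0.036 ]
```

```bash
sleep 1
```

```text
(no output)
```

View pics/c12.png

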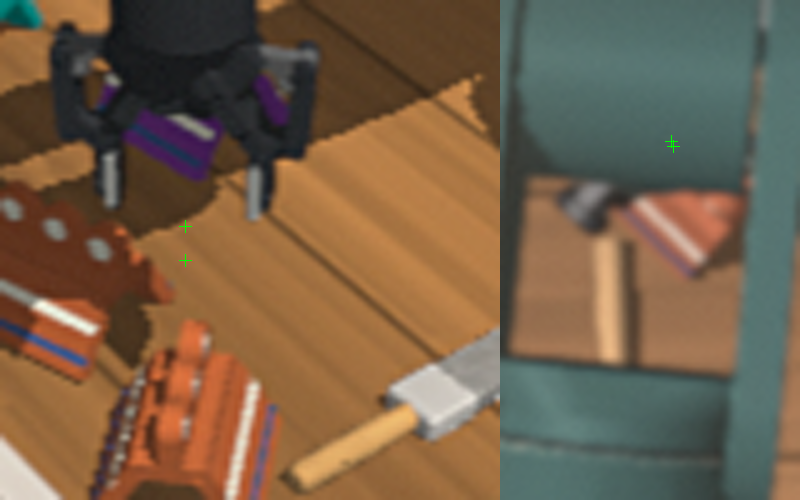

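>>> apply_moves(
  deltas=[0,0,1.8,0,0,0,-0.1,0,3.5,0,0,0,-0.1,0,5.3,0,0,0.01,-0.13,0,7.1,0,0,0.009,-0.13,0,7.1,0,0,0.009],
)

```text
t: 18.58
tcp_pos: [0.4378, -0.0246, 0.0963]
tool_rot: [-0.001, 0.922, 0.387, -0.002]
contact_force: [0.1, 1.3, -1.2]
finger_gap: 0.0684
grip_force: 0.0
```

>>> apply_moves(
  deltas=[0,0,1.6,0,0,0,0,0,3.2,0,0,0,0,0,4.8,0,0,0,0,0,6.4,0,0,0,0,0,6.4,0,0,0],
)

```text
t: 19.0
tcp_pos: [0.4382, -0.0247, 0.0338]
tool_rot: [-0.001, 0.922, 0.387, -0.001]
contact_force: [-0.1, 0.6, -1.3]
finger_gap: 0.0682
grip_force: 0.0
```

>>> apply_moves(
  deltas=[0,0,0,0,0,0,0,0,0,0,0,0,0,0,0,0,0,0,0,0,0,0,0,0,0,0,0,0,0,0],
)

```text
t: 19.42
tcp_pos: [0.4396, -0.025, 0.0363]
tool_rot: [0.0, 0.922, 0.387, 0.0]
contact_force: [0.8, 0.3, -0.1]
finger_gap: 0.0683
grip_force: 0.0
```

>>> apply_moves(
  deltas=[0,0,0,0,0,0,0,0,0,0,0,0,0,0,0,0,0,0,0,0,0,0,0,0,0,0,0,0,0,0],
  hand=0,
  grip_force=50,
)

```text
t: 19.83
tcp_pos: [0.4392, -0.025, 0.0355]
tool_rot: [0.0, 0.922, 0.387, 0.0]
contact_force: [1.4, -0.7, 0.9]
finger_gap: 0.0127
grip_force: 52.0
```

>>> apply_moves(
  deltas=[0,0,0,0,0,0,0,0,0,0,0,0,0,0,0,0,0,0,0,0,0,0,0,0,0,0,0,0,0,0],
)

```text
t: 20.25
tcp_pos: [0.4392, -0.025, 0.0355]
tool_rot: [0.0, 0.922, 0.387, 0.0]
contact_force: [-0.1, -0.3, -1.2]
finger_gap: 0.0129
grip_force: 52.0
```

>>> apply_moves(
  deltas=[0,0,-1,0,0,0,0,0,-3,0,0,0,0,0,-5,0,0,0,0,0,-7,0,0,0,0,0,-9,0,0,0],
)

```text
t: 20.67
tcp_pos: [0.4388, -0.0249, 0.1269]
tool_rot: [-0.0, 0.922, 0.387, -0.0]
contact_force: [0.1, -0.6, -4.2]
finger_gap: 0.0129
grip_force: 51.5
```

>>> apply_moves(
  deltas=[0,0,-2,0,0,0,0,0,-4,0,0,0,0,0,-5,0,0,0,0,0,-6,0,0,0,0,0,-6,0,0,0],
)

```text
t: 21.08
tcp_pos: [0.4396, -0.025, 0.1872]
tool_rot: [0.0, 0.922, 0.387, 0.001]
contact_force: [-0.3, -0.6, -3.9]
finger_gap: 0.013
grip_force: 51.7
```

>>> apply_moves(
  deltas=[0,0,0,0,0,0,0,0,0,0,0,0,0,0,0,0,0,0,0,0,0,0,0,0,0,0,0,0,0,0],
)

```text
t: 21.5
tcp_pos: [0.439, -0.0249, 0.1849]
tool_rot: [-0.0, 0.922, 0.387, -0.0]
contact_force: [-0.5, 0.4, -3.4]
finger_gap: 0.0129
grip_force: 51.7
```

```bash
cat > heft.py <<'E'
from plan import *
F=[];M=[]
for i in range(12):
    r.read_camera("top");s=r.observe();F.append(s["contact_force"]);M.append(s["moment"])
F=np.array(F);print("F",F.mean(0).round(2),"se",(F.std(0)/12**.5).round(2),"M",np.mean(M,0).round(3),"kg",-F[:,2].mean()/9.81,s["finger_gap"],s["tcp_pos"])
E
python3 heft.py
```

```text
F [-0.03  0.03 -3.23] se [0.15 0.15 0.16] M [-0.     0.008  0.015] kg 0.32918349375649203 0.012753050018485005 [ 0.43919401 -0.02497507  0.18549884]
```

```bash
python3 - <<'E'
from plan import *
q=bx([0,.065,0]);print(q)
plan([((.439,-.025,.22),-.775,-.775),((q[0],q[1],.22),.961,.961)],step=.032,rot=.10)
plan([((q[0],q[1],.22),.961,.961)],step=.9,rot=9)
E
```

```text
[0.3979153  0.33672553 0.        ]
[0.0, 0.0, -1.7, 0.0, 0.0, 0.0, -0.02, -0.01, -3.45, 0.0, 0.0, -0.002, -0.02, -0.01, -3.45, 0.0, 0.0, -0.002, -0.02, -0.01, -3.45, 0.0, 0.0, -0.002, -0.02, -0.01, -3.45, 0.0, 0.0, -0.002]
[1.3, -1.6, 0.0, 0.0, 0.0, -0.1, 2.6, -3.1, 0.0, 0.0, 0.0, -0.19, 3.8, -4.7, 0.0, 0.0, 0.0, -0.29, 5.1, -6.3, 0.0, 0.0, 0.0, -0.39, 6.4, -7.8, 0.0, 0.0, 0.0, -0.48]
[1.9, -0.8, 0.0, 0.0, 0.0, -0.1, 3.7, -1.6, 0.0, 0.0, 0.0, -0.19, 5.6, -2.4, 0.0, 0.0, 0.0, -0.29, 7.4, -3.2, 0.0, 0.0, 0.0, -0.39, 9.3, -4.0, 0.0, 0.0, 0.0, -0.48]
[2.0, 0.1, 0.0, 0.0, 0.0, -0.1, 4.0, 0.3, 0.0, 0.0, 0.0, -0.19, 6.1, 0.4, 0.0, 0.0, 0.0, -0.29, 8.1, 0.6, 0.0, 0.0, 0.0, -0.39, 10.1, 0.7, 0.0, 0.0, 0.0, -0.49]
[1.7, 1.1, 0.0, 0.0, 0.0, -0.1, 3.4, 2.1, 0.0, 0.0, 0.0, -0.19, 5.16, 3.21, 0.0, 0.0, 0.0, -0.286, 5.16, 3.21, 0.0, 0.0, 0.0, -0.286, 5.16, 3.21, 0.0, 0.0, 0.0, -0.286]
end [0.3979 0.3368 0.22  ]
[22.9, -28.3, -3.45, 0.0, 0.0, -1.738, 22.9, -28.3, -3.45, 0.0, 0.0, -1.738, 22.9, -28.3, -3.45, 0.0, 0.0, -1.738, 22.9, -28.3, -3.45, 0.0, 0.0, -1.738, 22.9, -28.3, -3.45, 0.0, 0.0, -1.738]
end [0.398  0.3367 0.22  ]
```

>>> apply_moves(
  deltas=[0,0,-1.7,0,0,0,0,0,-3.45,0,0,0,0,0,-3.45,0,0,0,0,0,-3.45,0,0,0,0,0,-3.45,0,0,0],
)

```text
t: 22.52
tcp_pos: [0.439, -0.0249, 0.219]
tool_rot: [-0.0, 0.922, 0.387, -0.0]
contact_force: [0.2, 0.7, -4.3]
finger_gap: 0.0129
grip_force: 51.7
```

>>> apply_moves(
  deltas=[1.3,-1.6,0,0,0,-0.1,2.6,-3.1,0,0,0,-0.19,3.8,-4.7,0,0,0,-0.29,5.1,-6.3,0,0,0,-0.39,6.4,-7.8,0,0,0,-0.48],
)

```text
t: 22.93
tcp_pos: [0.4278, 0.0762, 0.2187]
tool_rot: [-0.0, 0.802, 0.597, -0.001]
contact_force: [-0.3, 1.5, -3.0]
finger_gap: 0.0129
grip_force: 51.5
```

>>> apply_moves(
  deltas=[1.9,-0.8,0,0,0,-0.1,3.7,-1.6,0,0,0,-0.19,5.6,-2.4,0,0,0,-0.29,7.4,-3.2,0,0,0,-0.39,9.3,-4.0,0,0,0,-0.48],
)

```text
t: 23.35
tcp_pos: [0.4168, 0.1768, 0.2187]
tool_rot: [-0.0, 0.638, 0.77, -0.001]
contact_force: [-0.3, -0.9, -3.3]
finger_gap: 0.013
grip_force: 51.5
```

>>> apply_moves(
  deltas=[2.0,0.1,0,0,0,-0.1,4.0,0.3,0,0,0,-0.19,6.1,0.4,0,0,0,-0.29,8.1,0.6,0,0,0,-0.39,10.1,0.7,0,0,0,-0.49],
)

```text
t: 23.77
tcp_pos: [0.4054, 0.2774, 0.2186]
tool_rot: [-0.0, 0.432, 0.902, -0.001]
contact_force: [0.5, -0.3, -3.3]
finger_gap: 0.0129
grip_force: 51.5
```

>>> apply_moves(
  deltas=[1.7,1.1,0,0,0,-0.1,3.4,2.1,0,0,0,-0.19,5.2,3.2,0,0,0,-0.286,5.2,3.2,0,0,0,-0.286,5.2,3.2,0,0,0,-0.286],
)

```text
t: 24.18
tcp_pos: [0.398, 0.3376, 0.2184]
tool_rot: [-0.001, 0.301, 0.954, -0.001]
contact_force: [-0.2, -0.9, -3.9]
finger_gap: 0.0127
grip_force: 51.5
```

>>> apply_moves(
  deltas=[0,0,0,0,0,0,0,0,0,0,0,0,0,0,0,0,0,0,0,0,0,0,0,0,0,0,0,0,0,0],
)

```text
t: 24.6
tcp_pos: [0.3987, 0.3368, 0.2201]
tool_rot: [0.0, 0.302, 0.953, 0.0]
contact_force: [-0.2, -0.4, -3.1]
finger_gap: 0.0128
grip_force: 51.5
```

```bash
python3 - <<'E'
from plan import *
P,R,s=state();print(P,R[:,1],s["finger_gap"],s["contact_force"])
q=bx([0,.065,0])
plan([((q[0],q[1],.12),.961,.961),((q[0],q[1],.052),.961,.961)],step=.022)
E
```

```text
[0.39868947 0.33681126 0.22010151] [5.75079625e-01 8.18097410e-01 2.27605046e-04] 0.012832091702721508 [-0.18165591 -0.39109421 -3.09171404]
[0.0, 0.0, 2.0, 0.0, 0.0, 0.0, 0.0, 0.0, 4.0, 0.0, 0.0, 0.0, 0.0, 0.0, 6.0, 0.0, 0.0, 0.0, 0.0, 0.0, 8.0, 0.0, 0.0, 0.0, 0.06, -0.05, 10.01, 0.0, 0.0, -0.003]
[0.0, 0.0, 1.7, 0.0, 0.0, 0.0, 0.0, 0.0, 3.4, 0.0, 0.0, 0.0, 0.0, 0.0, 5.1, 0.0, 0.0, 0.0, 0.0, -0.01, 6.8, 0.0, 0.0, 0.0, 0.0, -0.01, 6.8, 0.0, 0.0, 0.0]
end [0.3979 0.3367 0.052 ]
```

>>> apply_moves(
  deltas=[0,0,2,0,0,0,0,0,4,0,0,0,0,0,6,0,0,0,0,0,8,0,0,0,0,0,10,0,0,0],
)

```text
t: 25.02
tcp_pos: [0.3986, 0.3369, 0.1192]
tool_rot: [0.0, 0.301, 0.954, 0.0]
contact_force: [0.1, 0.6, -3.1]
finger_gap: 0.0133
grip_force: 51.5
```

>>> apply_moves(
  deltas=[0,0,1.7,0,0,0,0,0,3.4,0,0,0,0,0,5.1,0,0,0,0,0,6.4,0,0,0,0,0,6.8,0,0,0],
)

```text
t: 25.43
tcp_pos: [0.3979, 0.3365, 0.0499]
tool_rot: [-0.001, 0.301, 0.954, -0.001]
contact_force: [-0.4, 1.1, -4.6]
finger_gap: 0.0131
grip_force: 51.4
```

>>> apply_moves(
  deltas=[0,0,0,0,0,0,0,0,0.2,0,0,0,0,0,0.4,0,0,0,0,0,0.6,0,0,0,0,0,0.6,0,0,0],
)

```text
t: 25.85
tcp_pos: [0.3986, 0.3373, 0.0462]
tool_rot: [0.0, 0.301, 0.954, 0.0]
contact_force: [-0.3, -0.3, -4.2]
finger_gap: 0.0126
grip_force: 51.5
```

>>> apply_moves(
  deltas=[0,0,0,0,0,0,0,0,0,0,0,0,0,0,0,0,0,0,0,0,0,0,0,0,0,0,0,0,0,0],
)

```text
t: 26.27
tcp_pos: [0.3986, 0.3372, 0.0461]
tool_rot: [0.0, 0.301, 0.954, 0.0]
contact_force: [0.5, -0.1, -3.3]
finger_gap: 0.0129
grip_force: 51.5
```

>>> apply_moves(
  deltas=[0,0,0.1,0,0,0,0,0,0.1,0,0,0,0,0,0.1,0,0,0,0,0,0.1,0,0,0,0,0,0.1,0,0,0],
)

```text
t: 26.68
tcp_pos: [0.3988, 0.3374, 0.0455]
tool_rot: [0.0, 0.301, 0.954, 0.0]
contact_force: [-0.2, 1.0, 5.5]
finger_gap: 0.0131
grip_force: 52.5
```

>>> apply_moves(
  deltas=[0,0,0,0,0,0,0,0,0,0,0,0,0,0,0,0,0,0,0,0,0,0,0,0,0,0,0,0,0,0],
  hand=0.6,
)

```text
t: 27.1
tcp_pos: [0.3985, 0.3371, 0.0449]
tool_rot: [-0.0, 0.301, 0.954, -0.0]
contact_force: [0.4, -0.7, 0.5]
finger_gap: 0.0512
grip_force: 0.0
```

>>> apply_moves(
  deltas=[0,0,-1,0,0,0,0,0,-3,0,0,0,0,0,-6,0,0,0,0,0,-9,0,0,0,0,0,-12,0,0,0],
)

```text
t: 27.52
tcp_pos: [0.3983, 0.337, 0.1671]
tool_rot: [0.0, 0.301, 0.954, 0.0]
contact_force: [-0.1, 0.4, -0.4]
finger_gap: 0.0508
grip_force: 0.0
```

```bash
python3 - <<'E'
from look import *
P,R,s=state();print(P,s["finger_gap"])
tile((.415,-.192,.05),.326);tile((.5135,-.3455,.05),2.26)
plan([((.40,.20,.20),.3,.3),((.4134,-.1933,.15),.326,.326)],step=.035,rot=.10)
E
```

```text
[0.39832218 0.33703859 0.16712816] 0.05082325157203763
[1] [1015] [ 0.4168 -0.188   0.3351] 0.045
[0, 1] [1015] [ 0.4168 -0.188   0.3351] 0.045
[1] [941] [ 0.515  -0.3467  2.2264] 0.045
[0, 1] [571, 941] [ 0.5135 -0.3455  2.2753] 0.253
[-1.1, -1.6, -0.5, 0.0, 0.0, 0.09, -2.3, -3.2, -1.0, 0.0, 0.0, 0.19, -3.4, -4.8, -1.5, 0.0, 0.0, 0.28, -4.6, -6.4, -2.0, 0.0, 0.0, 0.38, -5.7, -7.9, -2.6, 0.0, 0.0, 0.47]
[-1.8, -0.9, -0.5, 0.0, 0.0, 0.09, -3.51, -1.83, -0.97, -0.001, 0.0, 0.189, -3.51, -1.83, -0.97, -0.001, 0.0, 0.189, -3.51, -1.83, -0.97, -0.001, 0.0, 0.189, -3.51, -1.83, -0.97, -0.001, 0.0, 0.189]
[-3.2, -0.9, 0.4, 0.0, 0.0, 0.0, -6.3, -1.7, 0.8, 0.0, 0.0, 0.0, -9.5, -2.6, 1.3, 0.0, 0.0, -0.01, -12.7, -3.4, 1.7, 0.0, 0.0, -0.01, -15.8, -4.3, 2.1, 0.0, 0.0, -0.01]
[-3.2, -0.9, 0.4, 0.0, 0.0, 0.0, -6.3, -1.8, 0.8, 0.0, 0.0, 0.0, -9.5, -2.7, 1.2, 0.0, 0.0, -0.01, -12.6, -3.6, 1.7, 0.0, 0.0, -0.01, -15.8, -4.5, 2.1, 0.0, 0.0, -0.01]
[-3.1, -0.9, 0.4, 0.0, 0.0, 0.0, -6.29, -1.82, 0.82, 0.0, 0.0, -0.006, -6.29, -1.82, 0.82, 0.0, 0.0, -0.006, -6.29, -1.82, 0.82, 0.0, 0.0, -0.006, -6.29, -1.82, 0.82, 0.0, 0.0, -0.006]
end [ 0.4134 -0.1933  0.15  ]
```

>>> apply_moves(
  deltas=[-1.1,-1.6,-0.5,0,0,0.09,-2.3,-3.2,-1.0,0,0,0.19,-3.4,-4.8,-1.5,0,0,0.28,-4.6,-6.4,-2.0,0,0,0.38,-5.7,-7.9,-2.6,0,0,0.47],
)

```text
t: 28.43
tcp_pos: [0.3995, 0.2387, 0.1906]
tool_rot: [-0.0, 0.517, 0.856, -0.0]
contact_force: [0.3, -0.0, 0.3]
finger_gap: 0.0512
grip_force: 0.0
```

>>> apply_moves(
  deltas=[-1.8,-0.9,-0.5,0,0,0.09,-3.5,-1.8,-1.0,0,0,0.189,-3.5,-1.8,-1.0,0,0,0.189,-3.5,-1.8,-1.0,0,0,0.189,-3.5,-1.8,-1.0,0,0,0.189],
  hand=0.8,
)

```text
t: 28.85
tcp_pos: [0.4003, 0.2007, 0.2006]
tool_rot: [-0.0, 0.593, 0.805, -0.0]
contact_force: [-0.4, -0.3, 0.1]
finger_gap: 0.0686
grip_force: 0.0
```

>>> apply_moves(
  deltas=[-3.2,-0.9,0.4,0,0,0,-6.3,-1.7,0.8,0,0,0,-9.5,-2.6,1.3,0,0,-0.01,-12.7,-3.4,1.7,0,0,-0.01,-15.8,-4.3,2.1,0,0,-0.01],
)

```text
t: 29.27
tcp_pos: [0.4058, 0.0361, 0.1793]
tool_rot: [-0.0, 0.588, 0.809, -0.0]
contact_force: [1.7, -0.8, -0.7]
finger_gap: 0.0682
grip_force: 0.0
```

>>> apply_moves(
  deltas=[-3.2,-0.9,0.4,0,0,0,-6.3,-1.8,0.8,0,0,0,-9.5,-2.7,1.2,0,0,-0.01,-12.6,-3.6,1.7,0,0,-0.01,-15.8,-4.5,2.1,0,0,-0.01],
)

```text
t: 29.68
tcp_pos: [0.4113, -0.1284, 0.1583]
tool_rot: [-0.0, 0.584, 0.811, 0.0]
contact_force: [1.5, 0.4, 0.7]
finger_gap: 0.0683
grip_force: 0.0
```

>>> apply_moves(
  deltas=[-3.1,-0.9,0.4,0,0,0,-6.3,-1.8,0.8,0,0,-0.006,-6.3,-1.8,0.8,0,0,-0.006,-6.3,-1.8,0.8,0,0,-0.006,-6.3,-1.8,0.8,0,0,-0.006],
)

```text
t: 30.1
tcp_pos: [0.4143, -0.1922, 0.1505]
tool_rot: [-0.001, 0.583, 0.813, 0.0]
contact_force: [-0.3, 0.3, 0.7]
finger_gap: 0.0683
grip_force: 0.0
```

>>> apply_moves(
  deltas=[0,0,0,0,0,0,0,0,0,0,0,0,0,0,0,0,0,0,0,0,0,0,0,0,0,0,0,0,0,0],
)

```text
t: 30.52
tcp_pos: [0.4142, -0.1925, 0.1511]
tool_rot: [0.0, 0.583, 0.813, 0.0]
contact_force: [0.5, -0.8, 0.3]
finger_gap: 0.0687
grip_force: 0.0
```

```bash
python3 - <<'E'
from look import *
P,R,s=state();print(P,s["finger_gap"],s["joint_pos"])
ps=cams();b=[x for x in masks(ps[:1],"tile_a",(.4168,-.188,.05)) if x];print(len(b) and b[0][0])
if b:print(fit(ps[:1],[b[0][1]],TILE,(.4168,-.188,.335)))
plan([((.4168,-.188,.09),.335,.335),((.4168,-.188,.036),.335,.335)],step=.02)
E
```

```text
[ 0.41417912 -0.19252273  0.15114368] 0.06868310090366475 [-4.90979393e-01 -3.60229623e-01  1.95711080e+00  2.89535718e-06
  1.54440245e+00 -8.17696142e-01]
5.071557072974993
(array([ 0.41363319, -0.19250845,  0.35598257]), np.float64(0.109375))
[0.1, 0.1, 1.5, 0.0, 0.0, 0.0, 0.2, 0.2, 3.1, 0.0, 0.0, 0.0, 0.3, 0.3, 4.6, 0.0, 0.0, -0.01, 0.37, 0.41, 6.11, 0.0, 0.0, -0.009, 0.37, 0.41, 6.11, 0.0, 0.0, -0.009]
[0.0, 0.0, 1.8, 0.0, 0.0, 0.0, 0.0, 0.0, 3.6, 0.0, 0.0, 0.0, 0.0, 0.0, 5.4, 0.0, 0.0, 0.0, 0.0, 0.0, 5.4, 0.0, 0.0, 0.0, 0.0, 0.0, 5.4, 0.0, 0.0, 0.0]
end [ 0.4168 -0.188   0.036 ]
```

>>> apply_moves(
  deltas=[0.1,0.1,1.5,0,0,0,0.2,0.1,3.1,0,0,0,0.2,0.2,4.6,0,0,0,0.3,0.2,6.1,0,0,-0.01,0.3,0.2,6.1,0,0,-0.01],
)

```text
t: 31.08
tcp_pos: [0.4139, -0.1887, 0.0872]
tool_rot: [-0.002, 0.579, 0.816, -0.0]
contact_force: [-1.1, 0.2, -1.9]
finger_gap: 0.0684
grip_force: 0.0
```

>>> apply_moves(
  deltas=[0,0,1.4,0,0,0,0,0,2.8,0,0,0,0,0,4.2,0,0,0,0,0,5,0,0,0,0,0,5.4,0,0,0],
)

```text
t: 31.5
tcp_pos: [0.4148, -0.1894, 0.0356]
tool_rot: [-0.0, 0.579, 0.815, -0.0]
contact_force: [1.0, 0.3, -1.2]
finger_gap: 0.0684
grip_force: 0.0
```

>>> apply_moves(
  deltas=[0,0,0,0,0,0,0,0,0,0,0,0,0,0,0,0,0,0,0,0,0,0,0,0,0,0,0,0,0,0],
)

```text
t: 31.92
tcp_pos: [0.4152, -0.1895, 0.0366]
tool_rot: [0.0, 0.579, 0.815, 0.0]
contact_force: [-0.8, -0.5, -1.0]
finger_gap: 0.0681
grip_force: 0.0
```

>>> apply_moves(
  deltas=[0,0,0,0,0,0,0,0,0,0,0,0,0,0,0,0,0,0,0,0,0,0,0,0,0,0,0,0,0,0],
  hand=0,
)

```text
t: 32.33
tcp_pos: [0.4151, -0.1894, 0.0361]
tool_rot: [0.0, 0.579, 0.815, 0.0]
contact_force: [1.2, 0.1, 0.6]
finger_gap: 0.0126
grip_force: 52.0
```

>>> apply_moves(
  deltas=[0,0,0,0,0,0,0,0,0,0,0,0,0,0,0,0,0,0,0,0,0,0,0,0,0,0,0,0,0,0],
)

```text
t: 32.75
tcp_pos: [0.4151, -0.1894, 0.0361]
tool_rot: [0.0, 0.579, 0.815, 0.0]
contact_force: [1.1, 0.7, 0.2]
finger_gap: 0.0127
grip_force: 52.0
```

>>> apply_moves(
  deltas=[0,0,-1,0,0,0,0,0,-3,0,0,0,0,0,-5,0,0,0,0,0,-7,0,0,0,0,0,-9,0,0,0],
)

```text
t: 33.17
tcp_pos: [0.4145, -0.1892, 0.1271]
tool_rot: [-0.0, 0.579, 0.815, -0.0]
contact_force: [0.2, -0.0, -4.5]
finger_gap: 0.0133
grip_force: 51.2
```

>>> apply_moves(
  deltas=[0,0,-2,0,0,0,0,0,-4,0,0,0,0,0,-5,0,0,0,0,0,-6,0,0,0,0,0,-6,0,0,0],
)

```text
t: 33.58
tcp_pos: [0.4153, -0.1896, 0.1876]
tool_rot: [0.001, 0.579, 0.815, 0.0]
contact_force: [0.3, 1.0, -3.6]
finger_gap: 0.0128
grip_force: 51.4
```

>>> apply_moves(
  deltas=[0,0,0,0,0,0,0,0,0,0,0,0,0,0,0,0,0,0,0,0,0,0,0,0,0,0,0,0,0,0],
)

```text
t: 34.0
tcp_pos: [0.4148, -0.1894, 0.1854]
tool_rot: [-0.0, 0.579, 0.815, -0.0]
contact_force: [0.3, -0.4, -4.2]
finger_gap: 0.0131
grip_force: 51.4
```

```bash
python3 heft.py
```

```text
F [-0.04  0.02 -4.5 ] se [0.14 0.11 0.12] M [-0.004 -0.006 -0.01 ] kg 0.45824098801607543 0.012687990090910378 [ 0.41501734 -0.18941769  0.18604437]
```

```bash
python3 - <<'E'
from plan import *
P,R,s=state()
q=place(np.array([[0,-.062,0]]),.610,-.0645,.019)[0];print(q)
plan([((P[0],P[1],.245),.345,.345),((q[0],q[1],.245),.019,.019)],step=.03,rot=.1)
E
```

```text
[ 0.61117793 -0.12648881  0.        ]
[0.0, 0.0, -2.9, 0.0, 0.0, 0.0, 0.0, 0.0, -5.9, 0.0, 0.0, -0.009, 0.0, 0.0, -5.9, 0.0, 0.0, -0.009, 0.0, 0.0, -5.9, 0.0, 0.0, -0.009, 0.0, 0.0, -5.9, 0.0, 0.0, -0.009]
[-0.1, 2.9, 0.0, 0.0, 0.0, 0.05, -0.2, 5.9, 0.0, 0.0, 0.0, 0.09, -0.3, 8.8, 0.0, 0.0, 0.0, 0.14, -0.4, 11.8, 0.0, 0.0, 0.0, 0.19, -0.5, 14.7, 0.0, 0.0, 0.0, 0.23]
[0.6, 2.9, 0.0, 0.0, 0.0, 0.05, 1.14, 5.78, 0.01, 0.0, 0.0, 0.096, 1.14, 5.78, 0.01, 0.0, 0.0, 0.096, 1.14, 5.78, 0.01, 0.0, 0.0, 0.096, 1.14, 5.78, 0.01, 0.0, 0.0, 0.096]
end [ 0.6112 -0.1264  0.245 ]
```

>>> apply_moves(
  deltas=[0,0,-2.9,0,0,0,0,0,-5.9,0,0,0,0,0,-5.9,0,0,0,0,0,-5.9,0,0,0,0,0,-5.9,0,0,0],
)

```text
t: 35.02
tcp_pos: [0.4148, -0.1893, 0.2441]
tool_rot: [-0.0, 0.579, 0.815, -0.0]
contact_force: [0.6, 0.5, -5.1]
finger_gap: 0.0129
grip_force: 51.3
```

>>> apply_moves(
  deltas=[-0.1,2.9,0,0,0,0.04,-0.2,5.9,0,0,0,0.08,-0.3,8.8,0,0,0,0.13,-0.4,11.8,0,0,0,0.18,-0.5,14.7,0,0,0,0.22],
)

```text
t: 35.43
tcp_pos: [0.5564, -0.1448, 0.243]
tool_rot: [-0.001, 0.666, 0.746, -0.0]
contact_force: [-0.3, -0.9, -3.6]
finger_gap: 0.0125
grip_force: 51.3
```

>>> apply_moves(
  deltas=[0.6,2.9,0,0,0,0.05,1.1,5.8,0,0,0,0.096,1.1,5.8,0,0,0,0.096,1.1,5.8,0,0,0,0.096,1.1,5.8,0,0,0,0.096],
)

```text
t: 35.85
tcp_pos: [0.6112, -0.128, 0.2435]
tool_rot: [-0.001, 0.7, 0.714, -0.001]
contact_force: [0.0, -0.3, -3.7]
finger_gap: 0.0127
grip_force: 51.6
```

>>> apply_moves(
  deltas=[0,0,0,0,0,0,0,0,0,0,0,0,0,0,0,0,0,0,0,0,0,0,0,0,0,0,0,0,0,0],
)

```text
t: 36.27
tcp_pos: [0.6115, -0.1282, 0.2453]
tool_rot: [0.0, 0.7, 0.714, 0.0]
contact_force: [-0.3, -0.3, -5.5]
finger_gap: 0.013
grip_force: 51.6
```

```bash
python3 - <<'E'
from look import *
P,R,s=state();print(P,R[:,1],s["contact_force"],s["joint_pos"])
ps=cams()
# held tile & bar in scene view, refit bar y-near half, and top if visible
BARH=[box(-.012,.012,-.16,.16,.1695,.1705)]
for i in(0,1):
    p=ps[i];f=p["frame"].astype(int);w=((f.min(2)>150)&(f.max(2)-f.min(2)<45)).astype(np.float32)
    w*=cv2.dilate((sil(p,BARH,(.61,-.0645,.019))>0).astype(np.uint8),np.ones((9,9)));print(w.sum())
b=masks(ps[:1],"tile_a",(P[0],P[1],.25))
if b[0]:print(b[0][0],fit(ps[:1],[b[0][1]],TILE,(P[0],P[1],.019),z=P[2]-.0361))
plan([((.6112,-.1265,.185),.019,.019),((.6112,-.1265,.166),.019,.019)],step=.015)
E
```

```text
[ 0.61153815 -0.12818597  0.24528865] [9.99804219e-01 1.97817044e-02 4.55897706e-04] [-0.27091562 -0.28165297 -5.45532334] [-2.47451333e-01 -1.29152483e-03  1.49423647e+00  1.54388844e-05
  1.64817924e+00 -2.67233108e-01]
607.0
463.0
6.00363319154509 (array([ 0.60935938, -0.1330723 ,  0.02234769]), np.float64(0.2715628147125244))
[0.0, 0.0, 1.2, 0.0, 0.0, 0.0, 0.1, 0.0, 2.4, 0.0, 0.0, 0.0, 0.1, 0.0, 3.6, 0.0, 0.0, 0.0, 0.1, 0.0, 4.8, 0.0, 0.0, 0.0, 0.16, -0.05, 6.01, 0.0, 0.0, 0.001]
[0.0, 0.0, 1.0, 0.0, 0.0, 0.0, 0.0, 0.0, 1.9, 0.0, 0.0, 0.0, 0.0, 0.0, 1.9, 0.0, 0.0, 0.0, 0.0, 0.0, 1.9, 0.0, 0.0, 0.0, 0.0, 0.0, 1.9, 0.0, 0.0, 0.0]
end [ 0.6112 -0.1265  0.166 ]
```

>>> apply_moves(
  deltas=[0,0,1.2,0,0,0,0.1,0,2.4,0,0,0,0.1,0,3.6,0,0,0,0.15,0,4.8,0,0,0,0.15,0,6,0,0,0],
)

```text
t: 36.83
tcp_pos: [0.6114, -0.1263, 0.183]
tool_rot: [-0.0, 0.7, 0.714, -0.0]
contact_force: [0.3, -0.6, -4.9]
finger_gap: 0.0131
grip_force: 51.6
```

>>> apply_moves(
  deltas=[0,0,0,0,0,0,0,0,0.5,0,0,0,0,0,1,0,0,0,0,0,1.5,0,0,0,0,0,1.8,0,0,0],
)

```text
t: 37.25
tcp_pos: [0.6118, -0.1265, 0.1666]
tool_rot: [0.0, 0.7, 0.714, 0.0]
contact_force: [0.2, -0.2, -4.9]
finger_gap: 0.0127
grip_force: 51.6
```

>>> apply_moves(
  deltas=[0,0,0,0,0,0,0,0,0.1,0,0,0,0,0,0.2,0,0,0,0,0,0.2,0,0,0,0,0,0.2,0,0,0],
)

```text
t: 37.67
tcp_pos: [0.6118, -0.1265, 0.1652]
tool_rot: [0.0, 0.7, 0.714, 0.0]
contact_force: [-0.2, -0.2, -4.4]
finger_gap: 0.0128
grip_force: 51.5
```

>>> apply_moves(
  deltas=[0,0,0.1,0,0,0,0,0,0.1,0,0,0,0,0,0.1,0,0,0,0,0,0.1,0,0,0,0,0,0.1,0,0,0],
)

```text
t: 38.08
tcp_pos: [0.6117, -0.1265, 0.164]
tool_rot: [0.0, 0.7, 0.714, 0.0]
contact_force: [-0.0, 0.1, -4.8]
finger_gap: 0.0132
grip_force: 51.5
```

>>> apply_moves(
  deltas=[0,0,0.1,0,0,0,0,0,0.1,0,0,0,0,0,0.1,0,0,0,0,0,0.1,0,0,0,0,0,0.1,0,0,0],
)

```text
t: 38.5
tcp_pos: [0.6117, -0.1265, 0.163]
tool_rot: [-0.0, 0.7, 0.714, -0.0]
contact_force: [-0.3, -0.1, -4.2]
finger_gap: 0.0129
grip_force: 51.6
```

>>> apply_moves(
  deltas=[0,0,0,0,0,0,0,0,0,0,0,0,0,0,0,0,0,0,0,0,0,0,0,0,0,0,0,0,0,0],
)

```text
t: 38.92
tcp_pos: [0.6117, -0.1265, 0.163]
tool_rot: [0.0, 0.7, 0.714, 0.0]
contact_force: [-0.0, 0.7, -4.1]
finger_gap: 0.0129
grip_force: 51.6
```

>>> apply_moves(
  deltas=[0,0,0.1,0,0,0,0,0,0.1,0,0,0,0,0,0.1,0,0,0,0,0,0.1,0,0,0,0,0,0.1,0,0,0],
)

```text
t: 39.33
tcp_pos: [0.6119, -0.1265, 0.1629]
tool_rot: [0.0, 0.7, 0.714, 0.0]
contact_force: [-3.7, 1.1, 5.4]
finger_gap: 0.0128
grip_force: 53.0
```

>>> apply_moves(
  deltas=[0,0,0,0,0,0,0,0,0,0,0,0,0,0,0,0,0,0,0,0,0,0,0,0,0,0,0,0,0,0],
  hand=0.6,
)

```text
t: 39.75
tcp_pos: [0.6118, -0.1266, 0.1619]
tool_rot: [0.0, 0.7, 0.714, -0.0]
contact_force: [-0.2, 0.0, 0.1]
finger_gap: 0.0512
grip_force: 0.0
```

>>> apply_moves(
  deltas=[0,0,-1,0,0,0,0,0,-3,0,0,0,0,0,-5,0,0,0,0,0,-7,0,0,0,0,0,-9,0,0,0],
)

```text
t: 40.17
tcp_pos: [0.6117, -0.1265, 0.2538]
tool_rot: [0.0, 0.7, 0.714, 0.0]
contact_force: [0.1, 0.6, -0.1]
finger_gap: 0.0511
grip_force: 0.0
```

```bash
python3 - <<'E'
from look import *
P,R,s=state();print(P,s["finger_gap"])
ps=cams()
for i in(0,1):
    b=masks([ps[i]],"tile_a",(.6112,-.1265,.19))[0]
    if b:print(i,b[0],b[1].sum(),fit([ps[i]],[b[1]],TILE,(.6112,-.1265,.019),z=.127))
tile((.514,-.346,.05),2.25)
plan([((.515,-.3467,.15),-.91,-.91)],step=.03,rot=.1)
E
```

```text
[ 0.61168403 -0.12651357  0.2538484 ] 0.051089179216889366
0 9.352768785140348 1157.0 (array([ 0.61100118, -0.13068714,  0.0526036 ]), np.float64(0.08567415922880173))
1 2.9975661972407934 357.0 (array([ 0.61948006, -0.12604315,  0.03233396]), np.float64(2.169642925262451))
[1] [929] [ 0.5143 -0.3462  2.2107] 0.034
[0, 1] [461, 929] [ 0.5115 -0.3463  2.2596] 0.426
[-2.2, -1.0, 1.0, 0.0, 0.0, 0.09, -4.4, -2.0, 2.0, 0.0, 0.0, 0.19, -6.5, -3.0, 3.0, 0.0, 0.0, 0.28, -8.7, -4.0, 4.0, 0.0, 0.0, 0.37, -10.9, -5.0, 5.1, 0.0, 0.0, 0.46]
[-2.4, 0.1, 1.0, 0.0, 0.0, 0.09, -4.8, 0.1, 2.0, 0.0, 0.0, 0.19, -7.2, 0.2, 3.0, 0.0, 0.0, 0.28, -9.6, 0.2, 4.0, 0.0, 0.0, 0.38, -12.05, 0.3, 5.02, -0.001, 0.001, 0.47]
end [ 0.515  -0.3467  0.15  ]
```

>>> apply_moves(
  deltas=[-2.2,-1.0,0.5,0,0,0.09,-4.4,-2.0,1.5,0,0,0.19,-6.5,-3.0,3.0,0,0,0.28,-8.7,-4.0,4.0,0,0,0.37,-10.9,-5.0,5.1,0,0,0.46],
)

```text
t: 41.03
tcp_pos: [0.5632, -0.2373, 0.2]
tool_rot: [-0.0, 0.845, 0.534, -0.0]
contact_force: [-0.1, -0.1, 0.6]
finger_gap: 0.051
grip_force: 0.0
```

>>> apply_moves(
  deltas=[-2.4,0.1,1.0,0,0,0.09,-4.8,0.1,2.0,0,0,0.19,-7.2,0.2,3.0,0,0,0.28,-9.6,0.2,4.0,0,0,0.38,-12.05,0.3,5.0,0,0,0.48],
  hand=0.8,
)

```text
t: 41.45
tcp_pos: [0.5145, -0.3476, 0.1501]
tool_rot: [-0.0, 0.948, 0.317, -0.0]
contact_force: [0.4, -0.2, -0.4]
finger_gap: 0.0686
grip_force: 0.0
```

>>> apply_moves(
  deltas=[0,0,0,0,0,0,0,0,0,0,0,0,0,0,0,0,0,0,0,0,0,0,0,0,0,0,0,0,0,0],
)

```text
t: 41.87
tcp_pos: [0.5158, -0.3461, 0.1515]
tool_rot: [0.0, 0.947, 0.32, 0.0]
contact_force: [0.1, 0.0, 0.3]
finger_gap: 0.0684
grip_force: 0.0
```

```bash
python3 - <<'E'
from look import *
P,R,s=state();print(P,R[:,1],s["finger_gap"],s["joint_pos"])
plan([((.5145,-.3463,.09),-.92,-.92),((.5145,-.3463,.036),-.92,-.92)],step=.02)
E
```

```text
[ 0.51582721 -0.34614838  0.15148159] [ 6.07180670e-01 -7.94563598e-01  5.68318847e-04] 0.0684238434861425 [-6.32140931e-01  1.70104747e-02  1.62715646e+00  8.91703800e-05
  1.49680715e+00  2.86141148e-01]
[0.0, 0.0, 1.5, 0.0, 0.0, 0.0, -0.1, 0.0, 3.1, 0.0, 0.0, 0.0, -0.1, -0.1, 4.6, 0.0, 0.0, 0.0, -0.12, -0.07, 6.15, 0.001, 0.0, 0.002, -0.12, -0.07, 6.15, 0.001, 0.0, 0.002]
[0.0, 0.0, 1.8, 0.0, 0.0, 0.0, 0.0, 0.0, 3.6, 0.0, 0.0, 0.0, 0.0, 0.0, 5.4, 0.0, 0.0, 0.0, 0.0, 0.0, 5.4, 0.0, 0.0, 0.0, 0.0, 0.0, 5.4, 0.0, 0.0, 0.0]
end [ 0.5145 -0.3463  0.036 ]
```

>>> apply_moves(
  deltas=[0,0,1.5,0,0,0,-0.1,0,3.1,0,0,0,-0.1,-0.1,4.6,0,0,0,-0.12,-0.1,6.1,0,0,0,-0.12,-0.1,6.1,0,0,0],
)

```text
t: 42.28
tcp_pos: [0.5126, -0.3456, 0.0859]
tool_rot: [-0.002, 0.947, 0.32, -0.001]
contact_force: [-0.8, 0.6, -1.0]
finger_gap: 0.0684
grip_force: 0.0
```

>>> apply_moves(
  deltas=[0,0,1.4,0,0,0,0,0,2.8,0,0,0,0,0,4.2,0,0,0,0,0,5,0,0,0,0,0,5.4,0,0,0],
)

```text
t: 42.7
tcp_pos: [0.5132, -0.3464, 0.034]
tool_rot: [-0.001, 0.948, 0.32, -0.001]
contact_force: [0.5, 0.4, -0.3]
finger_gap: 0.0685
grip_force: 0.0
```

>>> apply_moves(
  deltas=[0,0,0,0,0,0,0,0,0,0,0,0,0,0,0,0,0,0,0,0,0,0,0,0,0,0,0,0,0,0],
)

```text
t: 43.12
tcp_pos: [0.514, -0.3469, 0.0366]
tool_rot: [0.0, 0.948, 0.32, 0.0]
contact_force: [-0.5, -0.1, -0.1]
finger_gap: 0.0682
grip_force: 0.0
```

>>> apply_moves(
  deltas=[0,0,0,0,0,0,0,0,0,0,0,0,0,0,0,0,0,0,0,0,0,0,0,0,0,0,0,0,0,0],
  hand=0,
)

```text
t: 43.53
tcp_pos: [0.5138, -0.3468, 0.0362]
tool_rot: [0.0, 0.948, 0.32, 0.0]
contact_force: [0.4, 1.0, 0.1]
finger_gap: 0.0127
grip_force: 49.8
```

>>> apply_moves(
  deltas=[0,0,0,0,0,0,0,0,0,0,0,0,0,0,0,0,0,0,0,0,0,0,0,0,0,0,0,0,0,0],
)

```text
t: 43.95
tcp_pos: [0.5138, -0.3468, 0.0361]
tool_rot: [0.0, 0.948, 0.32, 0.0]
contact_force: [-0.4, 0.1, 3.0]
finger_gap: 0.0131
grip_force: 50.1
```

>>> apply_moves(
  deltas=[0,0,-1,0,0,0,0,0,-3,0,0,0,0,0,-5,0,0,0,0,0,-7,0,0,0,0,0,-9,0,0,0],
)

```text
t: 44.37
tcp_pos: [0.5134, -0.3464, 0.1268]
tool_rot: [-0.0, 0.948, 0.32, -0.0]
contact_force: [0.3, -0.3, -4.5]
finger_gap: 0.0128
grip_force: 49.3
```

>>> apply_moves(
  deltas=[0,0,-2,0,0,0,0,0,-4,0,0,0,0,0,-5,0,0,0,0,0,-6,0,0,0,0,0,-6,0,0,0],
)

```text
t: 44.78
tcp_pos: [0.514, -0.3469, 0.1876]
tool_rot: [0.001, 0.948, 0.32, 0.0]
contact_force: [1.0, -0.3, -4.9]
finger_gap: 0.0128
grip_force: 49.4
```

>>> apply_moves(
  deltas=[0,0,-2,0,0,0,0,0,-4,0,0,0,0,0,-6,0,0,0,0,0,-6,0,0,0,0,0,-6,0,0,0],
)

```text
t: 45.2
tcp_pos: [0.5139, -0.3468, 0.2453]
tool_rot: [0.0, 0.948, 0.32, 0.0]
contact_force: [-0.5, 0.5, -5.8]
finger_gap: 0.0131
grip_force: 49.7
```

>>> apply_moves(
  deltas=[0,0,0,0,0,0,0,0,0,0,0,0,0,0,0,0,0,0,0,0,0,0,0,0,0,0,0,0,0,0],
)

```text
t: 45.62
tcp_pos: [0.5137, -0.3467, 0.2454]
tool_rot: [-0.0, 0.948, 0.32, -0.0]
contact_force: [-0.8, 0.0, -4.7]
finger_gap: 0.0129
grip_force: 49.7
```

```bash
python3 heft.py; python3 - <<'E'
from plan import *
P,R,s=state()
q=place(np.array([[0,.062,0]]),.6092,-.0645,.019)[0];print(q)
b=bx([0,-.065,0])
print("rack");plan([((.50,-.08,.25),-.5,-.5),((q[0],q[1],.25),.019,.019)],step=.03,rot=.1)
print("box");plan([((.45,-.05,.23),-.2,-.2),((b[0],b[1],.23),.961,.961)],step=.032,rot=.1)
E
```

```text
F [ 0.07 -0.06 -4.74] se [0.19 0.15 0.12] M [-0.003  0.007  0.014] kg 0.48305081775526365 0.012970216801006676 [ 0.51376817 -0.34671925  0.24601878]
[ 0.60802207 -0.00251119  0.        ]
rack
[1.7, -2.5, 0.0, 0.0, 0.0, -0.05, 3.3, -4.9, -0.1, 0.0, 0.0, -0.09, 5.0, -7.4, -0.1, 0.0, 0.0, -0.14, 6.7, -9.8, -0.2, 0.0, 0.0, -0.19, 8.4, -12.3, -0.2, 0.0, 0.0, -0.23]
[2.2, -2.0, 0.0, 0.0, 0.0, -0.05, 4.4, -4.0, -0.1, 0.0, 0.0, -0.09, 6.5, -6.0, -0.1, 0.0, 0.0, -0.14, 8.71, -7.98, -0.2, 0.0, 0.0, -0.19, 8.71, -7.98, -0.2, 0.0, 0.0, -0.19]
[2.0, 1.0, 0.0, 0.0, 0.0, -0.09, 4.0, 1.9, 0.0, 0.0, 0.0, -0.17, 6.0, 2.9, 0.0, 0.0, 0.0, -0.26, 8.0, 3.8, 0.0, 0.0, 0.0, -0.35, 10.0, 4.8, 0.0, 0.0, 0.0, -0.43]
[1.4, 1.71, 0.0, 0.0, 0.0, -0.089, 1.4, 1.71, 0.0, 0.0, 0.0, -0.089, 1.4, 1.71, 0.0, 0.0, 0.0, -0.089, 1.4, 1.71, 0.0, 0.0, 0.0, -0.089, 1.4, 1.71, 0.0, 0.0, 0.0, -0.089]
end [ 0.6081 -0.0025  0.25  ]
box
[1.3, -2.7, 0.2, 0.0, 0.0, -0.07, 2.6, -5.5, 0.3, 0.0, 0.0, -0.14, 3.9, -8.2, 0.5, 0.0, 0.0, -0.22, 5.2, -11.0, 0.6, 0.0, 0.0, -0.29, 6.5, -13.7, 0.8, 0.0, 0.0, -0.36]
[2.2, -2.1, 0.2, 0.0, 0.0, -0.07, 4.3, -4.3, 0.3, 0.0, 0.0, -0.14, 6.5, -6.4, 0.5, 0.0, 0.0, -0.22, 8.7, -8.5, 0.6, 0.0, 0.0, -0.29, 10.84, -10.63, 0.8, 0.0, 0.0, -0.36]
[2.6, -0.1, 0.0, 0.0, 0.0, -0.1, 5.3, -0.1, 0.0, 0.0, 0.0, -0.19, 7.9, -0.2, 0.0, 0.0, 0.0, -0.29, 10.6, -0.3, 0.0, 0.0, 0.0, -0.39, 13.2, -0.4, 0.0, 0.0, 0.0, -0.48]
[2.4, 1.2, 0.0, 0.0, 0.0, -0.1, 4.7, 2.3, 0.0, 0.0, 0.0, -0.19, 7.1, 3.5, 0.0, 0.0, 0.0, -0.29, 9.5, 4.6, 0.0, 0.0, 0.0, -0.39, 11.9, 5.8, 0.0, 0.0, 0.0, -0.49]
[1.5, 2.1, 0.0, 0.0, 0.0, -0.1, 3.07, 4.27, 0.0, 0.0, 0.0, -0.191, 3.07, 4.27, 0.0, 0.0, 0.0, -0.191, 3.07, 4.27, 0.0, 0.0, 0.0, -0.191, 3.07, 4.27, 0.0, 0.0, 0.0, -0.191]
end [0.5044 0.2623 0.23  ]
```

>>> apply_moves(
  deltas=[1.7,-2.5,-0.7,0,0,-0.05,3.3,-4.9,-1.4,0,0,-0.09,5.0,-7.4,-2.1,0,0,-0.14,6.7,-9.8,-2.8,0,0,-0.19,8.4,-12.3,-3.5,0,0,-0.23],
)

```text
t: 46.63
tcp_pos: [0.5058, -0.1968, 0.2814]
tool_rot: [0.0, 0.904, 0.427, 0.0]
contact_force: [0.9, -0.2, -5.2]
finger_gap: 0.0131
grip_force: 50.1
```

>>> apply_moves(
  deltas=[2.2,-2.0,0,0,0,-0.05,4.4,-4.0,0,0,0,-0.09,6.5,-6.0,0,0,0,-0.14,8.7,-8.0,0,0,0,-0.19,8.7,-8.0,0,0,0,-0.19],
)

```text
t: 47.05
tcp_pos: [0.4994, -0.0761, 0.2816]
tool_rot: [-0.0, 0.858, 0.513, 0.001]
contact_force: [-0.6, -0.6, -5.0]
finger_gap: 0.0132
grip_force: 50.2
```

>>> apply_moves(
  deltas=[2.0,1.0,0,0,0,-0.09,4.0,1.9,0,0,0,-0.17,6.0,2.9,0,0,0,-0.26,8.0,3.8,0,0,0,-0.35,10.0,4.8,0,0,0,-0.43],
)

```text
t: 47.47
tcp_pos: [0.5906, -0.0146, 0.2811]
tool_rot: [0.0, 0.73, 0.684, 0.0]
contact_force: [0.6, -0.4, -4.6]
finger_gap: 0.0129
grip_force: 50.2
```

>>> apply_moves(
  deltas=[1.4,1.7,0,0,0,-0.089,1.4,1.7,0,0,0,-0.089,1.4,1.7,0,0,0,-0.089,1.4,1.7,0,0,0,-0.089,1.4,1.7,0,0,0,-0.089],
)

```text
t: 47.88
tcp_pos: [0.6074, -0.003, 0.2812]
tool_rot: [0.0, 0.701, 0.713, 0.0]
contact_force: [0.1, -0.1, -4.9]
finger_gap: 0.013
grip_force: 50.4
```

>>> apply_moves(
  deltas=[0,0,0,0,0,0,0,0,0,0,0,0,0,0,0,0,0,0,0,0,0,0,0,0,0,0,0,0,0,0],
)

```text
t: 48.3
tcp_pos: [0.6077, -0.0025, 0.2811]
tool_rot: [0.0, 0.7, 0.714, 0.0]
contact_force: [-0.4, -0.1, -5.4]
finger_gap: 0.0132
grip_force: 50.4
```

```bash
python3 - <<'E'
from plan import *
P,R,s=state();print(P,R[:,1],s["contact_force"])
plan([((.6082,-.0025,.21),.019,.019),((.6082,-.0025,.166),.019,.019)],step=.016)
E
```

```text
[ 0.60767113 -0.00254266  0.28109717] [9.99824521e-01 1.87320915e-02 1.87184554e-04] [-0.37270339 -0.08911345 -5.40439594]
[0.0, 0.0, 1.4, 0.0, 0.0, 0.0, 0.0, 0.0, 2.8, 0.0, 0.0, 0.0, 0.0, 0.0, 4.3, 0.0, 0.0, 0.0, 0.0, 0.0, 5.7, 0.0, 0.0, 0.0, 0.0, 0.05, 7.11, 0.0, 0.0, 0.0]
[0.0, 0.0, 1.5, 0.0, 0.0, 0.0, 0.0, 0.0, 2.9, 0.0, 0.0, 0.0, 0.0, 0.0, 4.4, 0.0, 0.0, 0.0, 0.0, 0.0, 4.4, 0.0, 0.0, 0.0, 0.0, 0.0, 4.4, 0.0, 0.0, 0.0]
end [ 0.6082 -0.0025  0.166 ]
```

>>> apply_moves(
  deltas=[0,0,1.4,0,0,0,0,0,2.8,0,0,0,0,0,4.3,0,0,0,0,0,5.7,0,0,0,0,0.05,7.1,0,0,0],
)

```text
t: 48.72
tcp_pos: [0.6078, -0.0024, 0.2076]
tool_rot: [-0.001, 0.7, 0.714, -0.001]
contact_force: [-0.3, -0.6, -5.7]
finger_gap: 0.0129
grip_force: 50.4
```

>>> apply_moves(
  deltas=[0,0,1.2,0,0,0,0,0,2.4,0,0,0,0,0,3.4,0,0,0,0,0,4,0,0,0,0,0,4.4,0,0,0],
)

```text
t: 49.13
tcp_pos: [0.6081, -0.0024, 0.1651]
tool_rot: [-0.0, 0.7, 0.714, -0.0]
contact_force: [0.2, -0.3, -3.9]
finger_gap: 0.0131
grip_force: 50.3
```

>>> apply_moves(
  deltas=[0,0,0,0,0,0,0,0,0.1,0,0,0,0,0,0.2,0,0,0,0,0,0.2,0,0,0,0,0,0.2,0,0,0],
)

```text
t: 49.55
tcp_pos: [0.6084, -0.0024, 0.1644]
tool_rot: [0.0, 0.7, 0.714, 0.0]
contact_force: [0.4, 0.6, -5.4]
finger_gap: 0.0129
grip_force: 50.3
```

>>> apply_moves(
  deltas=[0,0,0.1,0,0,0,0,0,0.1,0,0,0,0,0,0.1,0,0,0,0,0,0.1,0,0,0,0,0,0.1,0,0,0],
)

```text
t: 49.97
tcp_pos: [0.6084, -0.0024, 0.1632]
tool_rot: [0.0, 0.7, 0.714, 0.0]
contact_force: [0.9, 0.8, -2.7]
finger_gap: 0.0127
grip_force: 50.7
```

>>> apply_moves(
  deltas=[0,0,0.1,0,0,0,0,0,0.1,0,0,0,0,0,0.1,0,0,0,0,0,0.1,0,0,0,0,0,0.1,0,0,0],
)

```text
t: 50.38
tcp_pos: [0.6084, -0.0023, 0.163]
tool_rot: [0.0, 0.7, 0.714, 0.0]
contact_force: [-2.8, 2.8, 5.9]
finger_gap: 0.013
grip_force: 51.8
```

>>> apply_moves(
  deltas=[0,0,0,0,0,0,0,0,0,0,0,0,0,0,0,0,0,0,0,0,0,0,0,0,0,0,0,0,0,0],
  hand=0.6,
)

```text
t: 50.8
tcp_pos: [0.6083, -0.0025, 0.162]
tool_rot: [-0.0, 0.7, 0.714, -0.0]
contact_force: [-0.1, -0.4, -0.8]
finger_gap: 0.0514
grip_force: 0.0
```

>>> apply_moves(
  deltas=[0,0,-1,0,0,0,0,0,-3,0,0,0,0,0,-6,0,0,0,0,0,-9,0,0,0,0,0,-12,0,0,0],
)

```text
t: 51.22
tcp_pos: [0.608, -0.0024, 0.2842]
tool_rot: [0.0, 0.7, 0.714, 0.0]
contact_force: [0.4, -0.1, 0.8]
finger_gap: 0.0513
grip_force: 0.0
```

>>> apply_moves(
  deltas=[0,0,-3,0,0,0,0,0,-6,0,0,0,0,0,-8,0,0,0,0,0,-8,0,0,0,0,0,-8,0,0,0],
)

```text
t: 51.63
tcp_pos: [0.6084, -0.0024, 0.3637]
tool_rot: [0.001, 0.7, 0.714, 0.001]
contact_force: [0.5, -0.3, -0.7]
finger_gap: 0.0516
grip_force: 0.0
```

```bash
python3 - <<'E'
from look import *
P,R,s=state();print(P,s["finger_gap"])
ps=cams()
for c,x in(("b",(.6112,-.1265)),("c",(.608,-.0025))):
  for i in(0,1):
    b=masks([ps[i]],"tile_a",(*x,.19))[0]
    if b and b[0]<15:
      o=fit([ps[i]],[b[1]],TILE,(*x,.019),z=.127);print(c,i,round(b[0],1),b[1].sum(),o[0].round(4),round(o[1],3))
for i in(0,1):print([(np.round(d["location"],3).tolist(),round(d["score"],2)) for d in r.find_in(ps[i],"tile_a")])
plan([((.5714,.4704,.36),.961,.961)],step=.035,rot=.1)
c=ps[0]["frame"][60:360,150:450,::-1];d=ps[1]["frame"][100:400,80:480,::-1]
cv2.imwrite("pics/c13.png",np.hstack([c,d]))
E
```

```text
[ 0.60841837 -0.00241887  0.36369386] 0.05156800235880871
b 0 9.5 989.0 [ 0.6093 -0.1316  0.0219] 0.138
b 1 4.3 1155.0 [ 0.6139 -0.1264  0.021 ] 0.039
c 0 10.2 1325.0 [ 0.6057 -0.0045  0.0442] 0.072
c 1 5.8 207.0 [0.6744 0.0066 0.0334] 4.303
[([0.629, 0.013, 0.175], 0.69), ([0.63, -0.116, 0.177], 0.68), ([0.342, -0.48, 0.037], 0.62), ([0.251, -0.294, 0.05], 0.57)]
[([0.598, -0.126, 0.182], 0.98), ([0.242, -0.304, 0.048], 0.96), ([0.394, 0.325, 0.062], 0.93), ([0.327, -0.494, 0.05], 0.92), ([0.627, -0.008, 0.183], 0.63)]
[3.4, -0.2, 0.0, 0.0, 0.0, -0.07, 6.8, -0.4, 0.0, 0.0, 0.0, -0.13, 10.1, -0.6, 0.0, 0.0, 0.0, -0.2, 13.5, -0.8, 0.0, 0.0, 0.0, -0.27, 16.9, -1.0, 0.1, 0.0, 0.0, -0.34]
[3.3, 0.9, 0.0, 0.0, 0.0, -0.07, 6.5, 1.9, 0.0, 0.0, 0.0, -0.13, 9.8, 2.8, 0.0, 0.0, 0.0, -0.2, 13.0, 3.8, 0.0, 0.0, 0.0, -0.27, 16.3, 4.7, 0.0, 0.0, 0.0, -0.33]
[2.8, 1.9, 0.0, 0.0, 0.0, -0.07, 5.5, 3.9, 0.0, 0.0, 0.0, -0.14, 8.3, 5.8, 0.0, 0.0, 0.0, -0.2, 11.07, 7.79, 0.05, -0.001, -0.001, -0.272, 11.07, 7.79, 0.05, -0.001, -0.001, -0.272]
end [0.5714 0.4704 0.36  ]
```

>>> apply_moves(
  deltas=[3.4,-0.2,0,0,0,-0.07,6.8,-0.4,0,0,0,-0.13,10.1,-0.6,0,0,0,-0.2,13.5,-0.8,0,0,0,-0.27,16.9,-1.0,0,0,0,-0.34],
  hand=0.4,
)

```text
t: 52.45
tcp_pos: [0.5946, 0.1678, 0.3619]
tool_rot: [-0.0, 0.568, 0.823, -0.0]
contact_force: [0.3, 0.1, 0.3]
finger_gap: 0.0339
grip_force: 0.0
```

>>> apply_moves(
  deltas=[3.3,0.9,0,0,0,-0.07,6.5,1.9,0,0,0,-0.13,9.8,2.8,0,0,0,-0.2,13.0,3.8,0,0,0,-0.27,16.3,4.7,0,0,0,-0.33],
)

```text
t: 52.87
tcp_pos: [0.5814, 0.3371, 0.3618]
tool_rot: [-0.0, 0.425, 0.905, -0.0]
contact_force: [0.5, -0.4, 0.8]
finger_gap: 0.0341
grip_force: 0.0
```

>>> apply_moves(
  deltas=[2.8,1.9,0,0,0,-0.07,5.5,3.9,0,0,0,-0.14,8.3,5.8,0,0,0,-0.2,11.1,7.8,0,0,0,-0.272,11.1,7.8,0,0,0,-0.272],
)

```text
t: 53.28
tcp_pos: [0.57, 0.4758, 0.3598]
tool_rot: [-0.001, 0.296, 0.955, -0.001]
contact_force: [0.1, -0.3, -1.2]
finger_gap: 0.0342
grip_force: 0.0
```

>>> apply_moves(
  deltas=[0,0,0,0,0,0,0,0,0,0,0,0,0,0,0,0,0,0,0,0,0,0,0,0,0,0,0,0,0,0],
)

```text
t: 53.7
tcp_pos: [0.5717, 0.4698, 0.3625]
tool_rot: [0.0, 0.301, 0.954, 0.0]
contact_force: [-0.1, 0.2, 0.4]
finger_gap: 0.0344
grip_force: 0.0
```

```bash
python3 - <<'E'
from look import *
P,R,s=state();print(P,R[:,1],s["finger_gap"],s["contact_force"],s["joint_pos"])
plan([((.5718,.4712,.31),.961,.961),((.5718,.4712,.249),.961,.961)],step=.02)
E
```

```text
[0.57168249 0.46979909 0.36253585] [5.73808611e-01 8.18989218e-01 5.82583459e-04] 0.0344242055224924 [-0.06479533  0.16179695  0.38847406] [ 6.53425562e-01  2.68316794e-01  1.01019728e+00 -2.65882365e-05
  1.86245952e+00 -3.06229539e-01]
[0.0, 0.0, 1.8, 0.0, 0.0, 0.0, 0.0, 0.1, 3.5, 0.0, 0.0, 0.0, 0.07, 0.12, 5.25, 0.001, 0.0, -0.001, 0.07, 0.12, 5.25, 0.001, 0.0, -0.001, 0.07, 0.12, 5.25, 0.001, 0.0, -0.001]
[0.0, 0.0, 1.5, 0.0, 0.0, 0.0, 0.0, 0.0, 3.1, 0.0, 0.0, 0.0, 0.0, 0.0, 4.6, 0.0, 0.0, 0.0, 0.0, 0.0, 6.1, 0.0, 0.0, 0.0, 0.0, 0.0, 6.1, 0.0, 0.0, 0.0]
end [0.5718 0.4712 0.249 ]
```

>>> apply_moves(
  deltas=[0,0,1.3,0,0,0,0,0.1,2.6,0,0,0,0,0.1,3.8,0,0,0,0.1,0.1,4.8,0,0,0,0.1,0.1,5.3,0,0,0],
)

```text
t: 54.12
tcp_pos: [0.5708, 0.4719, 0.3066]
tool_rot: [-0.001, 0.3, 0.954, -0.001]
contact_force: [-0.7, -0.1, -0.1]
finger_gap: 0.0343
grip_force: 0.0
```

>>> apply_moves(
  deltas=[0,0,1.5,0,0,0,0,0,3.0,0,0,0,0,0,4.4,0,0,0,0,0,5.4,0,0,0,0,0,6.1,0,0,0],
)

```text
t: 54.53
tcp_pos: [0.5712, 0.4721, 0.2494]
tool_rot: [0.001, 0.3, 0.954, 0.001]
contact_force: [-8.6, -6.0, 55.9]
finger_gap: 0.0344
grip_force: 22.0
```

>>> apply_moves(
  deltas=[0,0,0,0,0,0,0,0,0,0,0,0,0,0,0,0,0,0,0,0,0,0,0,0,0,0,0,0,0,0],
)

```text
t: 54.95
tcp_pos: [0.5714, 0.4723, 0.2501]
tool_rot: [0.001, 0.3, 0.954, 0.001]
contact_force: [-1.5, -1.1, 11.3]
finger_gap: 0.0339
grip_force: 4.6
```

>>> apply_moves(
  deltas=[0,0,0,0,0,0,0,0,0,0,0,0,0,0,0,0,0,0,0,0,0,0,0,0,0,0,0,0,0,0],
  hand=0,
  grip_force=40,
)

```text
t: 55.37
tcp_pos: [0.5708, 0.4715, 0.2485]
tool_rot: [-0.0, 0.3, 0.954, -0.001]
contact_force: [-5.9, -7.5, 5.5]
finger_gap: 0.0105
grip_force: 39.3
```

```bash
python3 - <<'E'
from plan import *
hg=bx([.11,0,.11]);ex=np.r_[np.cos(B["a"]),np.sin(B["a"]),0];p0=np.arctan2(.05,.2)
P,R,s=state();print(P,s["finger_gap"],s["contact_force"])
d=P-hg;off=d-(d@ex)*ex;off[2]=0
# blend the offset from the grasped pose to the recorded shut pose
f=lambda t:hg+off+.2085*(-np.cos(t+p0)*ex+np.sin(t+p0)*np.r_[0,0,1])-[0,0,.043]
e1=P-f(1.82);e0=np.array([.400,.2252,.1165])-f(0);e0-=(e0@R[:,0])*R[:,0];print("e",e1,e0)
plan([("rows",[f(t)+e1*t/1.82+e0*(1-t/1.82) for t in np.linspace(1.82,0,46)[1:]],B["a"])])
E
```

```text
[0.57077651 0.47149836 0.24848313] 0.010548067879849776 [-5.894003   -7.52094634  5.4574259 ]
e [ 0.00033541  0.00048011 -0.00207127] [ 0.00117093  0.00167549 -0.00106869]
[-0.0, -0.75, -0.39, -0.0, 0.0, -0.0, -0.0, -1.51, -0.74, -0.001, 0.0, -0.0, -0.0, -2.29, -1.07, -0.001, 0.0, -0.0, -0.0, -3.07, -1.36, -0.001, 0.0, -0.0, -0.0, -3.87, -1.62, -0.001, 0.0, -0.0]
[-0.0, -0.81, -0.23, -0.0, 0.0, -0.0, -0.0, -1.63, -0.42, -0.0, 0.0, -0.0, -0.0, -2.46, -0.58, -0.0, 0.0, -0.0, -0.0, -3.29, -0.71, -0.0, 0.0, -0.0, -0.0, -4.12, -0.81, -0.0, 0.0, -0.0]
[-0.0, -0.84, -0.06, -0.0, 0.0, -0.0, -0.0, -1.68, -0.08, -0.0, 0.0, -0.0, -0.0, -2.52, -0.07, -0.0, 0.0, -0.0, -0.0, -3.36, -0.03, -0.0, 0.0, -0.0, -0.0, -4.19, 0.04, -0.0, 0.0, -0.0]
[-0.0, -0.84, 0.11, -0.0, 0.0, -0.0, -0.0, -1.66, 0.26, -0.0, 0.0, -0.0, -0.0, -2.48, 0.43, -0.0, 0.0, -0.0, -0.0, -3.3, 0.64, -0.0, 0.0, -0.0, -0.0, -4.1, 0.89, -0.0, 0.0, -0.0]
[-0.0, -0.79, 0.27, -0.0, 0.0, -0.0, -0.0, -1.57, 0.58, -0.0, 0.0, -0.0, -0.0, -2.34, 0.92, -0.0, 0.0, -0.0, -0.0, -3.1, 1.29, -0.0, 0.0, -0.0, -0.0, -3.83, 1.69, -0.0, 0.0, -0.0]
[-0.0, -0.73, 0.43, -0.0, 0.0, -0.0, -0.0, -1.43, 0.88, -0.0, 0.0, -0.0, -0.0, -2.11, 1.37, -0.0, 0.0, -0.0, -0.0, -2.78, 1.88, -0.0, 0.0, -0.0, -0.0, -3.42, 2.43, -0.0, 0.0, -0.0]
[-0.0, -0.62, 0.56, -0.0, 0.0, -0.0, -0.0, -1.21, 1.15, -0.0, 0.0, -0.0, -0.0, -1.78, 1.77, -0.0, 0.0, -0.0, -0.0, -2.33, 2.4, -0.0, 0.0, -0.0, -0.0, -2.85, 3.06, -0.0, 0.0, -0.0]
[-0.0, -0.49, 0.68, -0.0, 0.0, -0.0, -0.0, -0.96, 1.38, -0.0, 0.0, -0.0, -0.0, -1.39, 2.1, -0.0, 0.0, -0.0, -0.0, -1.8, 2.83, -0.0, 0.0, -0.0, -0.0, -2.18, 3.59, -0.0, 0.0, -0.0]
[-0.0, -0.34, 0.76, -0.0, 0.0, -0.0, -0.0, -0.66, 1.54, -0.0, 0.0, -0.0, -0.0, -0.94, 2.33, -0.0, 0.0, -0.0, -0.0, -1.19, 3.13, -0.0, 0.0, -0.0, -0.0, -1.41, 3.94, -0.0, 0.0, -0.0]
end [0.3991 0.2258 0.1165]
```

>>> apply_moves(
  deltas=[0,-0.75,-0.39,0,0,0,0,-1.51,-0.74,0,0,0,0,-2.29,-1.07,0,0,0,0,-3.07,-1.36,0,0,0,0,-3.87,-1.62,0,0,0],
)

```text
t: 55.78
tcp_pos: [0.5489, 0.4402, 0.2652]
tool_rot: [0.001, 0.3, 0.954, 0.001]
contact_force: [4.2, 3.7, 9.0]
finger_gap: 0.0105
grip_force: 41.5
```

>>> apply_moves(
  deltas=[0,-0.81,-0.23,0,0,0,0,-1.63,-0.42,0,0,0,0,-2.46,-0.58,0,0,0,0,-3.29,-0.71,0,0,0,0,-4.12,-0.81,0,0,0],
)

```text
t: 56.2
tcp_pos: [0.525, 0.4059, 0.2725]
tool_rot: [0.0, 0.3, 0.954, -0.0]
contact_force: [3.2, 1.3, 5.9]
finger_gap: 0.0105
grip_force: 42.3
```

>>> apply_moves(
  deltas=[0,-0.84,-0.06,0,0,0,0,-1.68,-0.08,0,0,0,0,-2.52,-0.07,0,0,0,0,-3.36,-0.03,0,0,0,0,-4.19,0.04,0,0,0],
)

```text
t: 56.62
tcp_pos: [0.5009, 0.3714, 0.2716]
tool_rot: [-0.0, 0.3, 0.954, -0.0]
contact_force: [2.8, 0.3, 1.7]
finger_gap: 0.01
grip_force: 42.3
```

>>> apply_moves(
  deltas=[0,-0.84,0.11,0,0,0,0,-1.66,0.26,0,0,0,0,-2.48,0.43,0,0,0,0,-3.3,0.64,0,0,0,0,-4.1,0.89,0,0,0],
)

```text
t: 57.03
tcp_pos: [0.4774, 0.338, 0.2628]
tool_rot: [-0.0, 0.3, 0.954, -0.0]
contact_force: [2.0, 0.9, 2.8]
finger_gap: 0.0103
grip_force: 42.6
```

>>> apply_moves(
  deltas=[0,-0.79,0.27,0,0,0,0,-1.57,0.58,0,0,0,0,-2.34,0.92,0,0,0,0,-3.1,1.29,0,0,0,0,-3.83,1.69,0,0,0],
)

```text
t: 57.45
tcp_pos: [0.4555, 0.3066, 0.2456]
tool_rot: [-0.0, 0.3, 0.954, -0.0]
contact_force: [-0.4, -1.9, 6.0]
finger_gap: 0.0105
grip_force: 42.9
```

>>> apply_moves(
  deltas=[0,-0.73,0.43,0,0,0,0,-1.43,0.88,0,0,0,0,-2.11,1.37,0,0,0,0,-2.78,1.88,0,0,0,0,-3.42,2.43,0,0,0],
)

```text
t: 57.87
tcp_pos: [0.436, 0.2787, 0.221]
tool_rot: [-0.0, 0.3, 0.954, -0.0]
contact_force: [1.8, -0.8, 0.0]
finger_gap: 0.0107
grip_force: 43.2
```

>>> apply_moves(
  deltas=[0,-0.62,0.56,0,0,0,0,-1.21,1.15,0,0,0,0,-1.78,1.77,0,0,0,0,-2.33,2.4,0,0,0,0,-2.85,3.06,0,0,0],
)

```text
t: 58.28
tcp_pos: [0.4197, 0.2554, 0.1906]
tool_rot: [-0.0, 0.3, 0.954, -0.0]
contact_force: [0.9, -0.5, 1.4]
finger_gap: 0.0108
grip_force: 43.3
```

>>> apply_moves(
  deltas=[0,-0.49,0.68,0,0,0,0,-0.96,1.38,0,0,0,0,-1.39,2.1,0,0,0,0,-1.8,2.83,0,0,0,0,-2.18,3.59,0,0,0],
)

```text
t: 58.7
tcp_pos: [0.4073, 0.2376, 0.1545]
tool_rot: [-0.0, 0.3, 0.954, -0.0]
contact_force: [-0.3, -1.8, 1.2]
finger_gap: 0.0103
grip_force: 43.8
```

>>> apply_moves(
  deltas=[0,-0.34,0.76,0,0,0,0,-0.66,1.54,0,0,0,0,-0.94,2.33,0,0,0,0,-1.1,2.8,0,0,0,0,-1.27,3.3,0,0,0],
)

```text
t: 59.12
tcp_pos: [0.4003, 0.2275, 0.1217]
tool_rot: [-0.0, 0.3, 0.954, 0.0]
contact_force: [-3.0, -4.0, -0.3]
finger_gap: 0.0102
grip_force: 44.4
```

>>> apply_moves(
  deltas=[0,0,0.1,0,0,0,0,-0.1,0.3,0,0,0,0,-0.1,0.5,0,0,0,0,-0.1,0.6,0,0,0,0,-0.1,0.6,0,0,0],
)

```text
t: 59.53
tcp_pos: [0.3994, 0.2262, 0.1161]
tool_rot: [-0.0, 0.3, 0.954, -0.001]
contact_force: [-5.4, -7.4, 0.9]
finger_gap: 0.0106
grip_force: 44.4
```

>>> apply_moves(
  deltas=[0,0,0,0,0,0,0,0,0,0,0,0,0,0,0,0,0,0,0,0,0,0,0,0,0,0,0,0,0,0],
)

```text
t: 59.95
tcp_pos: [0.3994, 0.2263, 0.1163]
tool_rot: [-0.0, 0.3, 0.954, -0.001]
contact_force: [-5.5, -8.0, 1.8]
finger_gap: 0.01
grip_force: 44.4
```

>>> apply_moves(
  deltas=[0,0,0,0,0,0,0,0,0,0,0,0,0,0,0,0,0,0,0,0,0,0,0,0,0,0,0,0,0,0],
  hand=0.8,
)

```text
t: 60.37
tcp_pos: [0.3998, 0.2269, 0.1164]
tool_rot: [0.0, 0.3, 0.954, 0.0]
contact_force: [0.6, 0.6, 1.0]
finger_gap: 0.068
grip_force: 0.0
```

>>> apply_moves(
  deltas=[0,0,-1,0,0,0,0,0,-3,0,0,0,0,0,-6,0,0,0,0,0,-9,0,0,0,0,0,-12,0,0,0],
)

```text
t: 60.78
tcp_pos: [0.3995, 0.2267, 0.2385]
tool_rot: [0.0, 0.3, 0.954, 0.0]
contact_force: [-0.1, -0.1, -0.4]
finger_gap: 0.0683
grip_force: 0.0
```

>>> apply_moves(
  deltas=[0,-3,0,0,0,0,0,-3,0,0,0,0,0,-3,0,0,0,0,0,-3,0,0,0,0,0,-3,0,0,0,0],
)

```text
t: 61.2
tcp_pos: [0.3826, 0.2024, 0.236]
tool_rot: [-0.0, 0.3, 0.954, -0.0]
contact_force: [0.9, -0.2, 0.4]
finger_gap: 0.0685
grip_force: 0.0
```

```bash
python3 - <<'E'
from look import *
P,R,s=state();print(P,s["finger_gap"],s["contact_force"],s["t"])
ps=cams()
print([(np.round(d["location"],3).tolist(),round(d["score"],2)) for p in ps for d in r.find_in(p,"tile_a")])
for q in("paint_pot","spray_bottle","jar","lid_handle"):print(q,[np.round(d["location"],3).tolist() for p in ps for d in r.find_in(p,q)[:1]])
cv2.imwrite("pics/c14.png",np.hstack([ps[0]["frame"][80:380,150:450,::-1],ps[1]["frame"][100:400,80:480,::-1]]))
E
```

```text
[0.38264874 0.20241109 0.23604266] 0.06851863829249756 [ 0.90058076 -0.2249296   0.36724397] 61.2
[([0.631, -0.118, 0.175], 0.9), ([0.252, -0.293, 0.047], 0.82), ([0.336, -0.48, 0.046], 0.7), ([0.627, 0.013, 0.174], 0.59), ([0.328, -0.491, 0.049], 0.9), ([0.596, -0.125, 0.181], 0.87), ([0.242, -0.306, 0.051], 0.72), ([0.6, 0.0, 0.179], 0.7)]
paint_pot [[0.663, -0.35, 0.072], [0.651, -0.367, 0.072]]
spray_bottle [[0.668, 0.367, 0.118], [0.647, 0.342, 0.128]]
jar [[0.549, -0.477, 0.072], [0.553, -0.514, 0.06]]
lid_handle [[0.459, 0.305, 0.12], [0.516, 0.257, 0.116]]
```

```bash
sleep 1
```

```text
(no output)
```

View pics/c14.png

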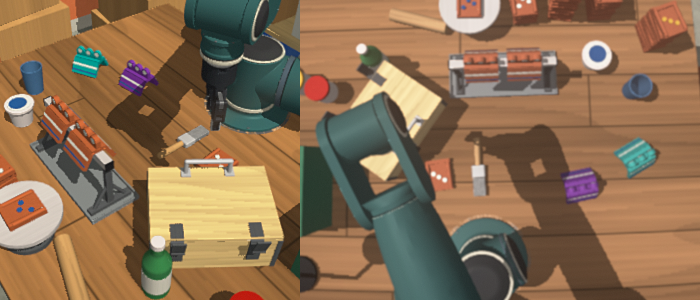

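The final picture shows the lid shut flat at (205,190) left panel, both damp tiles astride the bar at (60,125) and (85,145). The pot, bottle and cup stand where they were.

```bash
python3 -c "
from station import r
print(r.close_job())"
```

```text
the job is handed in; nothing more can be done
None
```

The job is handed in at about 61 s: two damp tiles (0.46 and 0.48 kg) hang astride the bar, the one dry tile (0.33 kg) stands in the box with the lid shut, and the pot, bottle and cup are undisturbed. One thing may count against it: when I came down on the open lid's handle to shut it, the force on the tool peaked at about 56 N. That is over the 40 N limit if the gripper's body, rather than the fingers, was pressing.

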